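# Lay out the lantern slides in an even row

### The arm

A 6-joint arm with a two-finger parallel gripper is mounted at the origin on the work surface. World frame = base frame: x ahead of the robot, y to its left, z up, the work surface at z = 0. Lengths are in m, angles in degrees, forces in N, time in s.
With the tool pointing down it reaches from about 0.4 to 0.825 m from the base axis. Payload 7 kg.
Tool frame: the origin (TCP) lies between the finger pads; the fingertips stand 19 mm ahead of it and the grasp point (between the pads) is the TCP; y points along the fingers, x is the direction in which the jaws open and shut, and the axes are right-handed (so a half turn about y gives the same grasp; the last joint's range is limited). The gripper opens to 88 mm and grips with 3 to 60 N. Pads are 19 mm wide; open, the fingers measure 130 mm over their backs; the gripper's body (78 mm by 193 mm) begins 47 mm behind the grasp point.
Start: joints at [-55.858, 20.546, 0.682, 0, -70.136, -16.507], TCP at [0.204, -0.643, 0.246] pointing down, gripper open.
Joint ranges: [-176.03, 176.03], [-82.01, 121.73], [-58.28, 71.71], [-173.87, 95.51], [-174.79, -0.11], [-173.66, 173.66]. Speed limits (degrees/s): [136.94, 136.94, 172.46, 180, 180, 180].

### API

Orientations are given as [roll, pitch, yaw] about the fixed x, y, z axes, in that order (R = Rz(yaw) Ry(pitch) Rx(roll)).
In Python, from plant import r gives the robot as it stands. The module is installed in compiled form; this text tells all that it offers.
- The arm moves only by the tool jog_arm, never from a script. Its argument "steps" is a list of rows, each a list of 5 numbers: the closure, from 0 (fully open) to 1 (shut), then the shift along the tool's x, y, z in m, then the turn about the tool's y in degrees. In form: [[jaw, x, y, z, turn], ...]. A call has 1 to 12 rows; each row shifts and turns the commanded pose from where the row before left it, along the tool's axes as they then stand; what a row does not reach is not made up. A row lasts 1/12 s, in which the tool goes at most 41.7 mm and 7.16 degrees, less where a joint would pass 70% of its speed; a pose out of reach is approached as far as the arm can. A call with a gripper value outside its range is refused whole. The fingers move at their own pace and stop on an object; "squeeze" is the grip in N (left out, the last holds). Time passes only in rows, so rows that do not move let the fingers close. It gives the time, the measured TCP pose, the force and the opening at its end, in the units of the state.
- r.get_state(): the state, without advancing time (a new reading comes with each control period).
- r.capture(name): name is "scene" or "top" or "wrist"; returns a dict with "image" (420x560x3 uint8, red, green, blue), "vfov" (degrees; the focal length in pixels is half the picture's height over the tangent of half this angle, whatever the lens; pixels are square), "cx", "cy" (the principal point, pixels), "R" (3x3) and "t" (3): a world point X has camera coordinates R X + t; the wrist camera has in their place "tool_from_camera" (4x4, takes a point from camera to tool coordinates, whose origin is the TCP and whose axes are the tool frame's). Camera axes: x right, y down, z forward; pixel columns grow to the right and rows downward; lengths in m; the calibration is good to about 2 mm. A picture is of the moment at which its call begins: read the wrist's pose just before it. There is no depth.
- r.close_job(): hands the job in, once; it reports no verdict.
The state is a dict: "time_s": time; "joints": joint angles; "qd": joint speeds; "joint_torque": joint torques, N m; "tcp_pos": TCP position; "eef_rot": TCP orientation; "contact_force": force on the tool from outside, world axes, zero at the start; "moment": the same for the moment, N m; "gripper_width": finger opening in m.
Only numpy, scipy, OpenCV 4.12 (cv2) and the standard library are available. Lean on these libraries where they do the work, as an engineer would, in place of code of your own. Each camera call takes 0.05 s, during which the arm holds its last target.

### The job

Lay out tonight's lantern slides: lift the lid off the slide box by its knob and set it down flat on the bench clear of the box, then take out the slide that is inside. Bring it and all the whole slides lying loose on the green baize into one straight, even row along the walnut batten: each flat on the bench, a short end flush against the batten and centred on a brass mark, one slide per mark, beginning at the mark next to the brass post and skipping none. Finally put the lid back squarely on the box; leave the blue filters, the brass lens and the chipped frame where they are.

Things in the scene. Friction and masses are not known exactly. Their poses are not given: they have to be found in the camera images.
- slide1: lantern slide: beech frame 92 (its x) x 60 (y) x 16 mm high, rims 10 mm thick; glass floor, top 4 mm above the underside, so a recess 72 x 40 mm, 12 mm deep: pinch a rim with one finger inside, or grip the 60 mm width. 90 g. Same either way round. Origin: centre of underside. Starts loose and askew on the baize in front of the batten; may be absent (None).
- slide2: lantern slide: beech frame 92 (its x) x 60 (y) x 16 mm high, rims 10 mm thick; glass floor, top 4 mm above the underside, so a recess 72 x 40 mm, 12 mm deep: pinch a rim with one finger inside, or grip the 60 mm width. 90 g. Same either way round. Origin: centre of underside. Starts loose and askew on the baize in front of the batten; may be absent (None).
- slide3: lantern slide: beech frame 92 (its x) x 60 (y) x 16 mm high, rims 10 mm thick; glass floor, top 4 mm above the underside, so a recess 72 x 40 mm, 12 mm deep: pinch a rim with one finger inside, or grip the 60 mm width. 90 g. Same either way round. Origin: centre of underside. Starts loose and askew on the baize in front of the batten; may be absent (None).
- slide4: lantern slide: beech frame 92 (its x) x 60 (y) x 16 mm high, rims 10 mm thick; glass floor, top 4 mm above the underside, so a recess 72 x 40 mm, 12 mm deep: pinch a rim with one finger inside, or grip the 60 mm width. 90 g. Same either way round. Origin: centre of underside. Starts loose and askew on the baize in front of the batten; may be absent (None).
- slide5: lantern slide: beech frame 92 (its x) x 60 (y) x 16 mm high, rims 10 mm thick; glass floor, top 4 mm above the underside, so a recess 72 x 40 mm, 12 mm deep: pinch a rim with one finger inside, or grip the 60 mm width. 90 g. Same either way round. Origin: centre of underside. Starts lying in the lidded box, its length roughly along the box's x; always present.
- batten: walnut batten fixed on the bench, 510 (its y) x 24 (x) x 20 mm high, thin green baize on its robot side. Origin: centre of underside. Front face (towards -x, the robot) 12 mm from the origin. Brass post, 60 mm high, on its +y end, at y = 240 mm. Five brass marks, 90 mm apart. A flush slide, its length along the batten's x, has its centre at batten x = -58 mm.
- mark1 (a point): foot of brass mark 1 on the batten's front face, at bench level, at batten y = 180 mm (mark 1 is the one next to the post); axes as the batten's. A slide is centred on it when their batten y agree.
- mark2 (a point): foot of brass mark 2 on the batten's front face, at bench level, at batten y = 90 mm (mark 1 is the one next to the post); axes as the batten's. A slide is centred on it when their batten y agree.
- mark3 (a point): foot of brass mark 3 on the batten's front face, at bench level, at batten y = 0 mm (mark 1 is the one next to the post); axes as the batten's. A slide is centred on it when their batten y agree.
- mark4 (a point): foot of brass mark 4 on the batten's front face, at bench level, at batten y = -90 mm (mark 1 is the one next to the post); axes as the batten's. A slide is centred on it when their batten y agree.
- mark5 (a point): foot of brass mark 5 on the batten's front face, at bench level, at batten y = -180 mm (mark 1 is the one next to the post); axes as the batten's. A slide is centred on it when their batten y agree.
- slide_box: open wooden box fixed on the bench, outside 124 mm (its x) by 148 mm (its y), 40 mm high, walls and floor 5 mm thick. Origin: centre of the underside.
- lid: loose wooden lid of the box: plate 128 (x) x 152 (y) x 8 mm over a plug 106 x 130 x 8 mm that drops into the box's mouth with 4 mm play all round; upright brass knob, 26 mm diameter, 36 mm tall, on its middle. 220 g. Origin: centre of the plug's underside; on the box it is 32 mm above the box's origin, axes parallel to the box's; on the bench at height 0.
- lid_knob (a point): on the knob's axis, 40 mm above the lid's origin, where to grip; the plate's top is 24 mm below, the knob's top 12 mm above.
- filter1: bystander: loose blue glass filter 80 x 80 x 6 mm. Origin: centre of the underside.
- filter2: bystander: the other blue glass filter, the same size. Origin: centre of the underside.
- lens_flange: bystander: loose brass lens flange: square plate 90 mm wide with a tube, 80 mm high, with a steel focusing knob. Origin: centre of the underside.
- chipped_frame: bystander: a slide frame of the same size with one corner chipped away, lying far beyond the batten, off the baize; not part of the row. Origin: centre of the underside.
Mind the look-alikes: they are no part of the job. What is shaped like the slide3 but orange or purple is not meant.

How it is judged (in metres and radians):
On the way:
1. the lid lies flat on the bench, clear of the box, let go (height (world z) of lid below 0.006 m and angle between lid's own z axis and vertical below 0.06 rad and horizontal distance between lid and slide_box above 0.12 m and contact force between the fingers and lid below 0.1 N), for 0.2 s.
At the end, for the whole second after the job is handed in: Each slide flat and at rest, end within 5 mm of the batten, square within 0.07 rad, centre within 9 mm of a mark along the batten; mark 1 taken, no mark left empty before the last one taken. Lid level on the box, within 7 mm of its centre in x and y, fully down within 4 mm (x of slide1 in the frame of batten between -0.063 and -0.05 m and angle between the x axis of each of slide1, slide2, slide3, slide4, slide5 and the x axis of batten, either way round below 0.07 rad and angle between each of slide1, slide2, slide3, slide4, slide5's own z axis and vertical below 0.06 rad and height (world z) of each of slide1, slide2, slide3, slide4, slide5 below 0.005 m and linear speed of each of slide1, slide2, slide3, slide4, slide5, lid below 0.02 m/s and (y of slide1 in the frame of mark1 between -0.009 and 0.009 m or y of slide1 in the frame of mark2 between -0.009 and 0.009 m or y of slide1 in the frame of mark3 between -0.009 and 0.009 m or y of slide1 in the frame of mark4 between -0.009 and 0.009 m or y of slide1 in the frame of mark5 between -0.009 and 0.009 m) and x of slide2 in the frame of batten between -0.063 and -0.05 m and (y of slide2 in the frame of mark1 between -0.009 and 0.009 m or y of slide2 in the frame of mark2 between -0.009 and 0.009 m or y of slide2 in the frame of mark3 between -0.009 and 0.009 m or y of slide2 in the frame of mark4 between -0.009 and 0.009 m or y of slide2 in the frame of mark5 between -0.009 and 0.009 m) and x of slide3 in the frame of batten between -0.063 and -0.05 m and (y of slide3 in the frame of mark1 between -0.009 and 0.009 m or y of slide3 in the frame of mark2 between -0.009 and 0.009 m or y of slide3 in the frame of mark3 between -0.009 and 0.009 m or y of slide3 in the frame of mark4 between -0.009 and 0.009 m or y of slide3 in the frame of mark5 between -0.009 and 0.009 m) and x of slide4 in the frame of batten between -0.063 and -0.05 m and (y of slide4 in the frame of mark1 between -0.009 and 0.009 m or y of slide4 in the frame of mark2 between -0.009 and 0.009 m or y of slide4 in the frame of mark3 between -0.009 and 0.009 m or y of slide4 in the frame of mark4 between -0.009 and 0.009 m or y of slide4 in the frame of mark5 between -0.009 and 0.009 m) and x of slide5 in the frame of batten between -0.063 and -0.05 m and (y of slide5 in the frame of mark1 between -0.009 and 0.009 m or y of slide5 in the frame of mark2 between -0.009 and 0.009 m or y of slide5 in the frame of mark3 between -0.009 and 0.009 m or y of slide5 in the frame of mark4 between -0.009 and 0.009 m or y of slide5 in the frame of mark5 between -0.009 and 0.009 m) and (y of slide1 in the frame of mark1 between -0.009 and 0.009 m or y of slide2 in the frame of mark1 between -0.009 and 0.009 m or y of slide3 in the frame of mark1 between -0.009 and 0.009 m or y of slide4 in the frame of mark1 between -0.009 and 0.009 m or y of slide5 in the frame of mark1 between -0.009 and 0.009 m) and (not (y of slide1 in the frame of mark2 between -0.009 and 0.009 m or y of slide2 in the frame of mark2 between -0.009 and 0.009 m or y of slide3 in the frame of mark2 between -0.009 and 0.009 m or y of slide4 in the frame of mark2 between -0.009 and 0.009 m or y of slide5 in the frame of mark2 between -0.009 and 0.009 m) or (y of slide1 in the frame of mark1 between -0.009 and 0.009 m or y of slide2 in the frame of mark1 between -0.009 and 0.009 m or y of slide3 in the frame of mark1 between -0.009 and 0.009 m or y of slide4 in the frame of mark1 between -0.009 and 0.009 m or y of slide5 in the frame of mark1 between -0.009 and 0.009 m)) and (not (y of slide1 in the frame of mark3 between -0.009 and 0.009 m or y of slide2 in the frame of mark3 between -0.009 and 0.009 m or y of slide3 in the frame of mark3 between -0.009 and 0.009 m or y of slide4 in the frame of mark3 between -0.009 and 0.009 m or y of slide5 in the frame of mark3 between -0.009 and 0.009 m) or (y of slide1 in the frame of mark2 between -0.009 and 0.009 m or y of slide2 in the frame of mark2 between -0.009 and 0.009 m or y of slide3 in the frame of mark2 between -0.009 and 0.009 m or y of slide4 in the frame of mark2 between -0.009 and 0.009 m or y of slide5 in the frame of mark2 between -0.009 and 0.009 m)) and (not (y of slide1 in the frame of mark4 between -0.009 and 0.009 m or y of slide2 in the frame of mark4 between -0.009 and 0.009 m or y of slide3 in the frame of mark4 between -0.009 and 0.009 m or y of slide4 in the frame of mark4 between -0.009 and 0.009 m or y of slide5 in the frame of mark4 between -0.009 and 0.009 m) or (y of slide1 in the frame of mark3 between -0.009 and 0.009 m or y of slide2 in the frame of mark3 between -0.009 and 0.009 m or y of slide3 in the frame of mark3 between -0.009 and 0.009 m or y of slide4 in the frame of mark3 between -0.009 and 0.009 m or y of slide5 in the frame of mark3 between -0.009 and 0.009 m)) and (not (y of slide1 in the frame of mark5 between -0.009 and 0.009 m or y of slide2 in the frame of mark5 between -0.009 and 0.009 m or y of slide3 in the frame of mark5 between -0.009 and 0.009 m or y of slide4 in the frame of mark5 between -0.009 and 0.009 m or y of slide5 in the frame of mark5 between -0.009 and 0.009 m) or (y of slide1 in the frame of mark4 between -0.009 and 0.009 m or y of slide2 in the frame of mark4 between -0.009 and 0.009 m or y of slide3 in the frame of mark4 between -0.009 and 0.009 m or y of slide4 in the frame of mark4 between -0.009 and 0.009 m or y of slide5 in the frame of mark4 between -0.009 and 0.009 m)) and x of lid in the frame of slide_box between -0.007 and 0.007 m and y of lid in the frame of slide_box between -0.007 and 0.007 m and z of lid in the frame of slide_box between 0.028 and 0.036 m and angle between lid's own z axis and vertical below 0.05 rad); the robot touches nothing.
It fails at once if the first blue filter was moved more than 20 mm (distance of filter1 from where it was at the start of the episode above 0.02 m).
It fails at once if the second blue filter was moved more than 20 mm (distance of filter2 from where it was at the start of the episode above 0.02 m).
It fails at once if the lens flange was moved more than 20 mm (distance of lens_flange from where it was at the start of the episode above 0.02 m).
It fails at once if the chipped frame was moved more than 20 mm (distance of chipped_frame from where it was at the start of the episode above 0.02 m).
Of slide1, slide2, slide3, slide4 only 2 to 4 are there at a start; the rules pass over those that are not, and their reading is None.
At some moment in a run one of slide1, slide2, slide3, slide4 may be knocked a few centimetres aside while the robot is not near it.
Once in a run the grip may slacken for a moment while it holds something.
It also fails if it takes over 210 s, if anything falls off the work surface, if the arm or the gripper's body presses on something with over 40 N, if the wrist force passes 120 N, or if a joint passes its speed limit or range.

## Working session

There is one attempt and no reset: what is moved stays moved. The work goes in short steps, Python scripts to look and compute and a tool call to move; the robot and the scene stay as the last step left them, time stands still between calls to the robot, and variables do not carry over. Pictures are saved under pics/ and viewed, and the job is handed in when it is done.

Besides the shell and the picture viewer there is one more tool, called as a command line: name --pt "numbers of a row" for each row, then --argument value for the rest. jog_arm: Moves the arm, as the interface text tells. Its arguments: {"type":"object","properties":{"steps":{"type":"array","items":{"type":"array","items":{"type":"number"}}},"squeeze":{"type":"number"}},"required":["steps"]}

```bash
mkdir -p pics; cat > h.py <<'E'
from plant import r
import numpy as np, cv2
from scipy.spatial.transform import Rotation as Ro
def snap(name,fn):
    s=r.get_state(); c=r.capture(name); im=c["image"]
    cv2.imwrite("pics/"+fn+".png",cv2.cvtColor(im,cv2.COLOR_RGB2BGR))
    return s,c
def cam(s,c):
    f=c["image"].shape[0]/2/np.tan(np.radians(c["vfov"])/2)
    if "R" in c:
        R=np.array(c["R"]);t=np.array(c["t"])
    else:
        T=np.eye(4);T[:3,:3]=Ro.from_euler("xyz",s["eef_rot"],degrees=True).as_matrix();T[:3,3]=s["tcp_pos"]
        M=np.linalg.inv(T@np.array(c["tool_from_camera"]));R=M[:3,:3];t=M[:3,3]
    return f,c["cx"],c["cy"],R,t
def ray(s,c,uv,z):
    f,cx,cy,R,t=cam(s,c)
    uv=np.atleast_2d(uv).astype(float)
    d=np.c_[(uv[:,0]-cx)/f,(uv[:,1]-cy)/f,np.ones(len(uv))]@R
    o=-R.T@t
    k=(z-o[2])/d[:,2]
    return o+k[:,None]*d
def proj(s,c,X):
    f,cx,cy,R,t=cam(s,c)
    p=np.atleast_2d(X)@R.T+t
    return np.c_[f*p[:,0]/p[:,2]+cx,f*p[:,1]/p[:,2]+cy]
E
python3 - <<'E'
from h import *
s,c=snap("scene","s0");print(s);print(c["vfov"],c["cx"],c["cy"],c["R"],c["t"])
s,c=snap("top","t0");print(c["vfov"],c["cx"],c["cy"],c["R"],c["t"])
s,c=snap("wrist","w0");print(c["vfov"],c["cx"],c["cy"],c["tool_from_camera"])
E
```

```text
{'time_s': 0.0, 'joints': array([-5.58602102e+01,  2.05914854e+01,  6.35604418e-01, -1.80877184e-02,
       -7.01343485e+01, -1.65071901e+01]), 'qd': array([ 0.03388227,  0.00470736,  0.0550365 , -0.02434316, -0.04047131,
       -0.11497637]), 'joint_torque': array([ 1.49039308e-03, -5.82712018e+01,  2.93055385e+01,  6.99716359e+00,
        6.83041246e-03, -1.23744012e-04]), 'tcp_pos': array([ 0.20431261, -0.64288671,  0.24464238]), 'eef_rot': array([-8.99906632e+01, -9.13422886e-02,  1.07626432e+02]), 'contact_force': array([-0.2787506 , -0.26115708,  0.96059094]), 'moment': array([-0.02291583,  0.01805984,  0.00919862]), 'gripper_width': 0.08769985803253598}
54.99334043932877 279.62726965070595 209.389079334626 [[ 0.53328028  0.84584849 -0.01234819]
 [ 0.69762444 -0.44799224 -0.55912708]
 [-0.47846869  0.28955705 -0.82899001]] [-0.33154016 -0.35403735  1.49918574]
51.07794749322629 280.6058742851748 216.64695256414785 [[ 0.0216223  -0.99969999  0.01150711]
 [-0.98376267 -0.02332593 -0.17795199]
 [ 0.17816701 -0.00747253 -0.98397189]] [-6.66949483e-04  5.86783951e-01  1.00399632e+00]
63.417927167332834 277.3460483710674 205.65206118166813 [[ 9.99999255e-01  1.20054657e-03  2.19211812e-04 -7.28413892e-04]
 [ 1.45013514e-04 -2.95243208e-01  9.55422120e-01 -1.38887123e-01]
 [ 1.21174955e-03 -9.55421377e-01 -2.95243162e-01  7.98692043e-02]
 [ 0.00000000e+00  0.00000000e+00  0.00000000e+00  1.00000000e+00]]
```

View pics/s0.png

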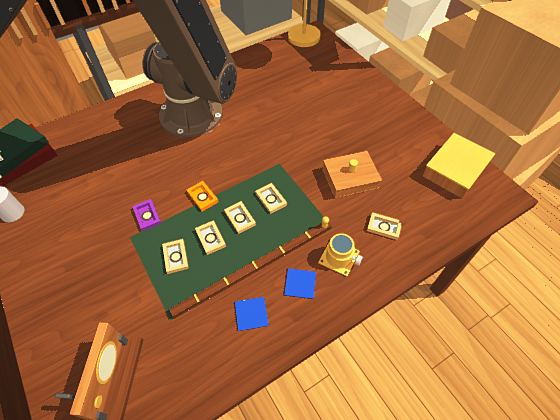

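View pics/t0.png

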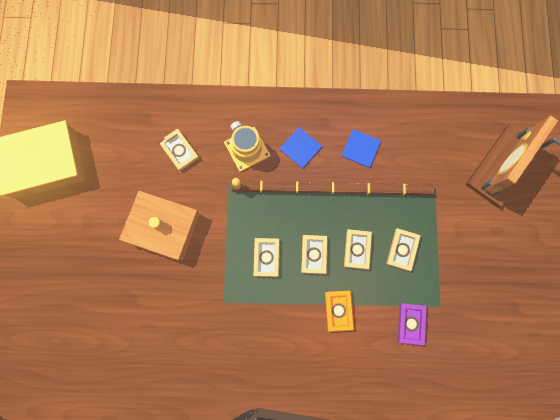

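View pics/w0.png

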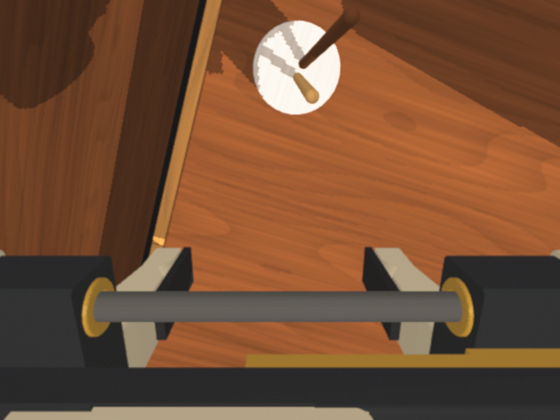

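The scene view and the top view agree: four whole slides on the baize (top view columns about 267, 314, 358 and 403, row about 253). The batten is at row 188 with marks at columns 262 to 405, and its post is on the left at (236,184). The lidded box is at (158,225), with orange and purple decoys below the baize. Next I'll measure these.

```bash
cat > m.py <<'E'
from h import *
def comps(mask,amin):
    n,l,st,ce=cv2.connectedComponentsWithStats(mask.astype(np.uint8))
    return [(i,st[i,4],ce[i],(l==i)) for i in range(1,n) if st[i,4]>=amin]
def slides(s,c,ztop=0.016,roi=(225,190,445,310),pr=True):
    # beech frames: bright; fit min area rect on outline at top plane
    im=c["image"]; hsv=cv2.cvtColor(im,cv2.COLOR_RGB2HSV)
    m=(hsv[...,2]>140)
    k=np.zeros_like(m);x0,y0,x1,y1=roi;k[y0:y1,x0:x1]=1;m&=k
    out=[]
    for i,a,ce,mm in comps(m,300):
        cs,_=cv2.findContours(mm.astype(np.uint8),cv2.RETR_EXTERNAL,cv2.CHAIN_APPROX_NONE)
        p=max(cs,key=len)[:,0]
        w=ray(s,c,p,ztop)[:,:2]
        (cx,cy),(a1,b1),ang=cv2.minAreaRect((w*1000).astype(np.float32))
        if a1<b1: ang+=90;a1,b1=b1,a1
        ang=(ang+90)%180-90
        hh=hsv[mm]; 
        out.append((cx,cy,ang,a1,b1,np.median(hh[:,0])))
        if pr: print("px",ce.round(1),"xy mm %.1f %.1f ang %.1f size %.1f %.1f hue %.0f"%out[-1])
    return out
E
python3 - <<'E'
from m import *
s,c=snap("top","t1")
slides(s,c)
im=c["image"];cv2.imwrite("pics/tz.png",cv2.cvtColor(cv2.resize(im[110:320,110:460],None,fx=2.28,fy=2.28,interpolation=cv2.INTER_CUBIC),cv2.COLOR_RGB2BGR))
E
```

```text
px [374.4 190.8] xy mm 661.1 -184.3 ang -88.6 size 374.0 10.4 hue 10
px [426.2 262.7] xy mm 521.8 -285.0 ang -2.6 size 309.3 214.6 hue 11
px [357.6 248.9] xy mm 517.6 -178.7 ang -4.9 size 95.2 63.8 hue 24
px [403.2 249.2] xy mm 519.4 -291.1 ang -15.7 size 95.3 64.8 hue 24
px [314.1 254. ] xy mm 502.7 -71.6 ang -1.4 size 95.2 62.4 hue 24
px [266. 257.] xy mm 492.5 46.0 ang -0.4 size 94.7 62.1 hue 24
px [301.7 303.5] xy mm 391.2 -11.2 ang -88.8 size 305.2 45.0 hue 11
```

View pics/tz.png

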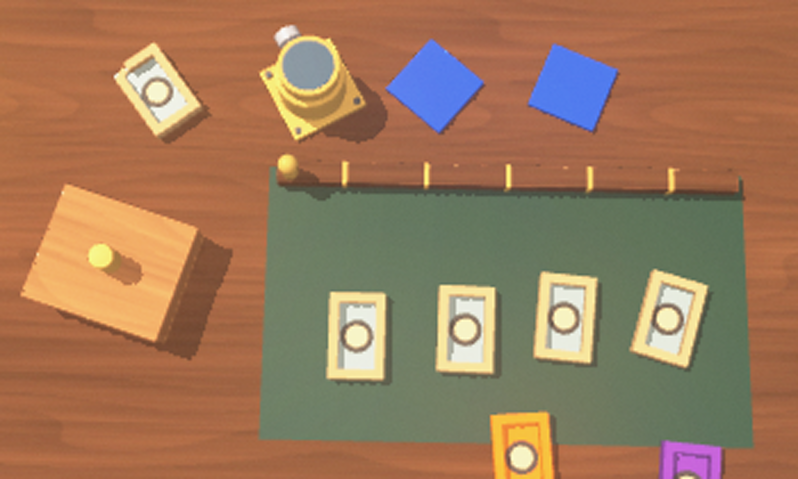

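```bash
python3 - <<'E'
from m import *
s,c=snap("top","t2")
print("campos",-np.array(c["R"]).T@c["t"])
im=c["image"];hsv=cv2.cvtColor(im,cv2.COLOR_RGB2HSV)
m=(hsv[...,0]>=18)&(hsv[...,0]<=32)&(hsv[...,1]>90)&(hsv[...,2]>110)
k=np.zeros_like(m);k[178:198,225:440]=1
for i,a,ce,mm in comps(m&k,4):
    ys,xs=np.where(mm);print("mark",a,ce.round(1),ys.min(),ys.max(),ray(s,c,[ce],0.02)[0].round(4), ray(s,c,[[ce[0],ys.max()+.5]],0.0)[0].round(4))
# green/dark boundary
m=(hsv[...,0]>=45)&(hsv[...,0]<=95)&(hsv[...,1]>60)
for i,a,ce,mm in comps(m,3000):
    ys,xs=np.where(mm);print("green",xs.min(),xs.max(),ys.min(),ys.max())
for u in [250,280,315,350,386,420]:
    print(u,[tuple(int(q) for q in hsv[v,u]) for v in range(180,200)])
# lid
for y in range(188,262,6): pass
# lid polygon
m=(hsv[...,2]>150)&(hsv[...,0]<20)
k=np.zeros_like(m);k[180:270,110:215]=1
for i,a,ce,mm in comps(m&k,500):
    cs,_=cv2.findContours(mm.astype(np.uint8),cv2.RETR_EXTERNAL,cv2.CHAIN_APPROX_NONE)
    p=max(cs,key=len)[:,0]
    w=ray(s,c,p,0.048)[:,:2]*1000
    print("lid",cv2.minAreaRect(w.astype(np.float32)))
m=(hsv[...,0]>=22)&(hsv[...,0]<=35)&(hsv[...,1]>90)&(hsv[...,2]>150)
for i,a,ce,mm in comps(m&k,20):
    print("knob",a,ce,ray(s,c,[ce],0.081))
E
```

```text
campos [0.39839154 0.02052293 1.0923312 ]
mark 50 [235.4 181.5] 178 186 [0.6796 0.128  0.02  ] [0.6717 0.1295 0.    ]
mark 22 [260.6 185.5] 181 191 [0.6707 0.0643 0.02  ] [0.6601 0.0647 0.    ]
mark 19 [296.5 186.3] 182 191 [ 0.671  -0.0258  0.02  ] [ 0.6624 -0.0269  0.    ]
mark 20 [332.5 186.5] 182 191 [ 0.6727 -0.1164  0.02  ] [ 0.6646 -0.119   0.    ]
mark 22 [368.4 188.5] 183 194 [ 0.6696 -0.2067  0.02  ] [ 0.659  -0.2107  0.    ]
mark 22 [404.1 188. ] 184 193 [ 0.6732 -0.2969  0.02  ] [ 0.6638 -0.3024  0.    ]
250 [(11, 138, 140), (10, 144, 161), (10, 144, 158), (11, 143, 162), (10, 143, 166), (10, 145, 169), (11, 146, 168), (10, 145, 162), (11, 139, 150), (10, 141, 147), (10, 124, 97), (12, 102, 90), (28, 49, 84), (38, 47, 86), (36, 42, 85), (39, 47, 87), (39, 47, 86), (39, 47, 87), (49, 54, 119), (53, 49, 125)]
280 [(10, 140, 167), (10, 140, 162), (9, 136, 157), (10, 138, 151), (10, 134, 156), (10, 141, 165), (10, 141, 168), (10, 141, 161), (10, 137, 158), (10, 141, 150), (9, 129, 132), (11, 117, 98), (16, 84, 85), (39, 39, 84), (48, 43, 88), (53, 51, 115), (54, 51, 120), (53
[... 775 characters left out ...]
 166), (10, 151, 166), (10, 144, 166), (10, 145, 158), (10, 141, 152), (10, 142, 151), (10, 143, 157), (10, 125, 102), (16, 79, 81), (38, 38, 81), (41, 44, 82), (53, 53, 111), (53, 57, 116), (56, 54, 117)]
420 [(11, 150, 163), (10, 148, 165), (11, 148, 159), (11, 147, 158), (10, 147, 160), (11, 148, 152), (10, 144, 159), (11, 151, 162), (10, 148, 165), (10, 152, 164), (11, 150, 158), (11, 146, 148), (11, 143, 146), (10, 138, 116), (11, 129, 87), (23, 56, 77), (48, 48, 80), (47, 49, 83), (57, 54, 108), (56, 55, 112)]
lid ((563.3643798828125, 298.9350891113281), (216.69972229003906, 258.5483093261719), 1.4159235954284668)
knob 86 [153.47674419 221.58139535] [[0.56284192 0.30822518 0.081     ]]
```

```bash
python3 - <<'E'
from m import *
s,c=snap("top","t3")
p=np.array([[250,191.7],[280,192.2],[315,192.7],[350,193.4],[386,194],[420,194.6]])
w=ray(s,c,p,0.0);print(w.round(4))
k=np.polyfit(w[:,1],w[:,0],1);print("front x = %.4f*y+%.4f"%tuple(k),"yaw deg",-np.degrees(np.arctan(k[0])))
a=-np.arctan(k[0]);ex=np.array([np.cos(a),np.sin(a)]);ey=np.array([-np.sin(a),np.cos(a)])
mk=np.array([[260.6,185.5],[296.5,186.3],[332.5,186.5],[368.4,188.5],[404.1,188]])
mw=ray(s,c,mk,0.02)[:,:2]
by=mw@ey;print(by, np.diff(by))
o=np.mean(by-np.array([.18,.09,0,-.09,-.18]))
n0=w[:,:2].mean(0)@ex
print("batten y0",o,"front n",n0)
for i,y in enumerate([.18,.09,0,-.09,-.18]): print(i+1,"slide target",(ex*(n0-.046)+ey*(o+y)).round(4))
lz=np.array([[65,185],[200,232],[160,343],[22,295]])/2.28+110
L=ray(s,c,lz,0.048)[:,:2];print(L.round(4),L.mean(0))
print([ (np.linalg.norm(L[(i+1)%4]-L[i]).round(4),np.degrees(np.arctan2(*(L[(i+1)%4]-L[i])[::-1])).round(1)) for i in range(4)])
E
```

```text
[[ 0.659   0.0917  0.    ]
 [ 0.6595  0.0151  0.    ]
 [ 0.6604 -0.0742  0.    ]
 [ 0.6607 -0.1637  0.    ]
 [ 0.6614 -0.2559  0.    ]
 [ 0.6619 -0.3431  0.    ]]
front x = -0.0068*y+0.6597 yaw deg 0.38903408656945604
[ 0.05975441 -0.03041873 -0.12096765 -0.21132842 -0.30143727] [-0.09017314 -0.09054892 -0.09036078 -0.09010884]
batten y0 -0.12087952906114041 front n 0.6596463664833762
1 slide target [0.6132 0.0633]
2 slide target [ 0.6138 -0.0267]
3 slide target [ 0.6145 -0.1167]
4 slide target [ 0.6151 -0.2067]
5 slide target [ 0.6157 -0.2967]
[[0.6423 0.3593]
 [0.5947 0.2129]
 [0.4766 0.2479]
 [0.5234 0.3948]] [0.55924922 0.30373192]
[(np.float64(0.1539), np.float64(-108.0)), (np.float64(0.1232), np.float64(163.5)), (np.float64(0.1542), np.float64(72.3)), (np.float64(0.1241), np.float64(-16.6))]
```

```bash
cat > plan.py <<'E'
from h import *
import sys
def plan(x,y,z,yaw):
    s=r.get_state();p=s["tcp_pos"];rot=s["eef_rot"]
    t=rot[2]-yaw; t=(t+180)%360-180
    d=np.array([x,y,z])-p; a=np.radians(yaw)
    tx=np.cos(a)*d[0]+np.sin(a)*d[1]; tz=-np.sin(a)*d[0]+np.cos(a)*d[1]
    print("t%.2f at %s rot %s w %.4f f %s"%(s["time_s"],p.round(4),rot.round(2),s["gripper_width"],s["contact_force"].round(1)))
    print("turn %.2f then shift x %.4f y(down) %.4f z %.4f | norm %.3f"%(t,tx,-d[2],tz,np.linalg.norm(d)))
if __name__=="__main__": plan(*map(float,sys.argv[1:5]))
E
python3 plan.py 0.5 0.27 0.246 73
```

```text
t0.30 at [ 0.2044 -0.6432  0.2452] rot [-9.0000e+01 -3.0000e-02  1.0763e+02] w 0.0879 f [-0.5  0.2  0. ]
turn 34.63 then shift x 0.9597 y(down) -0.0008 z -0.0157 | norm 0.960
```

jog_arm --pt "0 0 0 0 6.9" --pt "0 0 0 0 6.9" --pt "0 0 0 0 6.9" --pt "0 0 0 0 6.9" --pt "0 0 0 0 7.0" --squeeze 20

```text
time_s: 0.72
tcp_pos: [0.2044, -0.6432, 0.2454]
eef_rot: [-90.0, -0.0, 72.7]
contact_force: [0.4, 0.0, -0.5]
gripper_width: 0.088
```

```bash
python3 plan.py 0.5 0.27 0.246 73
```

```text
t0.72 at [ 0.2044 -0.6432  0.2454] rot [-8.999e+01 -1.000e-02  7.270e+01] w 0.0880 f [ 0.4  0.  -0.5]
turn -0.30 then shift x 0.9597 y(down) -0.0006 z -0.0157 | norm 0.960
```

jog_arm --pt "0 0.038 0 -0.012 0" --pt "0 0.038 0 -0.012 0" --pt "0 0.038 0 -0.012 0" --pt "0 0.038 0 -0.012 0" --pt "0 0.038 0 -0.012 0" --pt "0 0.038 0 -0.012 0" --pt "0 0.04 0 0 0" --pt "0 0.04 0 0 0" --pt "0 0.04 0 0 0" --pt "0 0.04 0 0 0" --pt "0 0.04 0 0 0" --pt "0 0.04 0 0 0"

```text
time_s: 1.72
tcp_pos: [0.41, -0.2148, 0.2459]
eef_rot: [-90.1, -0.0, 73.0]
contact_force: [1.5, -0.2, -1.3]
gripper_width: 0.0875
```

jog_arm --pt "0 0.04 0 0 0" --pt "0 0.04 0 0 0" --pt "0 0.04 0 0 0" --pt "0 0.04 0 0 0" --pt "0 0.04 0 0 0" --pt "0 0.04 0 0 0" --pt "0 0.04 0 0 0" --pt "0 0.04 0 0 0" --pt "0 0.04 0 0 0" --pt "0 0.04 0 0 0" --pt "0 0.04 0 0 0" --pt "0 0 0 0 0"

```text
time_s: 2.72
tcp_pos: [0.54, 0.2098, 0.2448]
eef_rot: [-90.0, -0.0, 73.2]
contact_force: [1.0, -1.6, 1.2]
gripper_width: 0.0876
```

```bash
python3 plan.py 0.5 0.29 0.246 73; python3 -c "
from h import *
snap('wrist','w1')"
```

```text
t2.72 at [0.54   0.2098 0.2448] rot [-9.004e+01 -3.000e-02  7.323e+01] w 0.0876 f [ 1.  -1.6  1.2]
turn 0.23 then shift x 0.0650 y(down) -0.0012 z 0.0617 | norm 0.090
```

View pics/w1.png

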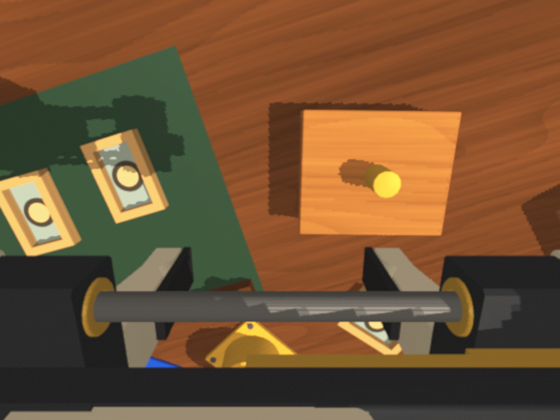

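The wrist view shows the lid corners at (303,111), (461,112), (442,235) and (300,233), and the top of the knob at (387,184).

```bash
python3 - <<'E'
from h import *
s,c=snap("wrist","w2")
L=ray(s,c,[[303,111],[461,112],[442,235],[300,233]],.048)[:,:2]
print(L.round(4),L.mean(0).round(4))
print([ (np.linalg.norm(L[(i+1)%4]-L[i]).round(4),np.degrees(np.arctan2(*(L[(i+1)%4]-L[i])[::-1])).round(1)) for i in range(4)])
print(ray(s,c,[[387,184]],.084))
E
python3 plan.py 0.559 0.305 0.12 73
```

```text
[[0.4786 0.2504]
 [0.5227 0.3941]
 [0.6432 0.3578]
 [0.5977 0.2141]] [0.5606 0.3041]
[(np.float64(0.1504), np.float64(72.9)), (np.float64(0.1259), np.float64(-16.8)), (np.float64(0.1507), np.float64(-107.6)), (np.float64(0.1246), np.float64(163.1))]
[[0.56004465 0.30397309 0.084     ]]
t2.82 at [0.5382 0.2057 0.2448] rot [-8.995e+01  6.000e-02  7.316e+01] w 0.0877 f [ 0.1 -0.8  0.2]
turn 0.16 then shift x 0.1011 y(down) 0.1248 z 0.0092 | norm 0.161
```

jog_arm --pt "0 0.033 0 0.003 0" --pt "0 0.033 0 0.003 0" --pt "0 0.035 0 0.002 0" --pt "0 0 0.03 0 0" --pt "0 0 0.03 0 0" --pt "0 0 0.03 0 0" --pt "0 0 0.03 0 0" --pt "0 0 0 0 0" --pt "0 0 0 0 0" --pt "0 0 0 0 0"

```text
time_s: 3.65
tcp_pos: [0.5611, 0.3031, 0.1276]
eef_rot: [-90.1, -0.1, 73.0]
contact_force: [-0.2, 0.0, 0.9]
gripper_width: 0.0875
```

```bash
python3 plan.py 0.560 0.304 0.074 73
```

```text
t3.65 at [0.5611 0.3031 0.1276] rot [-9.009e+01 -8.000e-02  7.302e+01] w 0.0875 f [-0.2  0.   0.9]
turn 0.02 then shift x 0.0006 y(down) 0.0536 z 0.0013 | norm 0.054
```

jog_arm --pt "0 0 0.02 0 0" --pt "0 0 0.02 0 0" --pt "0 0 0.013 0 0" --pt "0 0 0 0 0" --pt "0.5 0 0 0 0" --pt "0.8 0 0 0 0" --pt "1 0 0 0 0" --pt "1 0 0 0 0" --pt "1 0 0 0 0" --pt "1 0 0 0 0" --pt "1 0 0 0 0" --pt "1 0 0 0 0" --squeeze 30

```text
time_s: 4.65
tcp_pos: [0.5601, 0.3032, 0.0726]
eef_rot: [-90.0, 0.0, 73.0]
contact_force: [-0.2, 0.3, -0.1]
gripper_width: 0.0397
```

```bash
python3 plan.py 0.36 0.33 0.044 73
```

```text
t4.65 at [0.5601 0.3032 0.0726] rot [-90.     0.    73.04] w 0.0397 f [-0.2  0.3 -0.1]
turn 0.04 then shift x -0.0328 y(down) 0.0286 z 0.1992 | norm 0.204
```

Fingers are still closing.

jog_arm --pt "1 0 0 0 0" --pt "1 0 0 0 0" --pt "1 0 0 0 0" --pt "1 0 0 0 0" --pt "1 0 -0.01 0 0" --pt "1 0 -0.02 0 0" --pt "1 0 -0.02 0 0" --pt "1 0 -0.02 0 0" --pt "1 0 0 0 0"

```text
time_s: 5.4
tcp_pos: [0.5618, 0.3041, 0.1475]
eef_rot: [-90.2, -0.3, 73.1]
contact_force: [0.4, 1.0, -1.5]
gripper_width: 0.0253
```

```bash
python3 plan.py 0.36 0.33 0.044 73; python3 -c "
from h import *
snap('wrist','w3')"
```

```text
t5.40 at [0.5618 0.3041 0.1475] rot [-90.21  -0.25  73.08] w 0.0253 f [ 0.4  1.  -1.5]
turn 0.08 then shift x -0.0342 y(down) 0.1035 z 0.2005 | norm 0.228
```

View pics/w3.png

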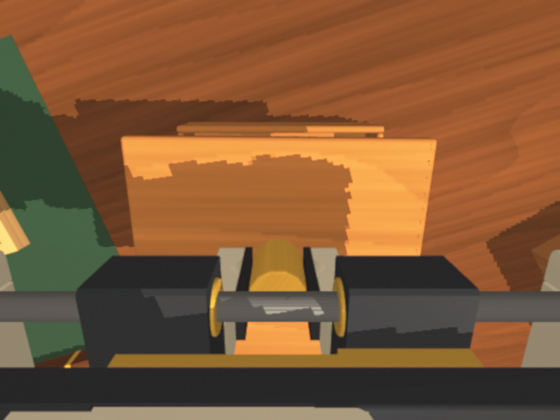

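jog_arm --pt "1 -0.005 0 0.033 0" --pt "1 -0.005 0 0.033 0" --pt "1 -0.006 0 0.033 0" --pt "1 -0.006 0 0.033 0" --pt "1 -0.006 0 0.034 0" --pt "1 -0.006 0 0.034 0" --pt "1 0 0.03 0 0" --pt "1 0 0.03 0 0" --pt "1 0 0.02 0 0" --pt "1 0 0.01 0 0" --pt "1 0 0 0 0" --pt "1 0 0 0 0"

```text
time_s: 6.45
tcp_pos: [0.3585, 0.3282, 0.052]
eef_rot: [-90.0, 0.1, 73.0]
contact_force: [0.2, 0.3, -1.1]
gripper_width: 0.0251
```

```bash
python3 plan.py 0.36 0.33 0.0406 73; python3 -c "
from h import *
snap('scene','s1')"
```

```text
t6.45 at [0.3585 0.3282 0.052 ] rot [-89.98   0.15  73.04] w 0.0251 f [ 0.2  0.3 -1.1]
turn 0.04 then shift x 0.0021 y(down) 0.0114 z -0.0009 | norm 0.012
```

View pics/s1.png

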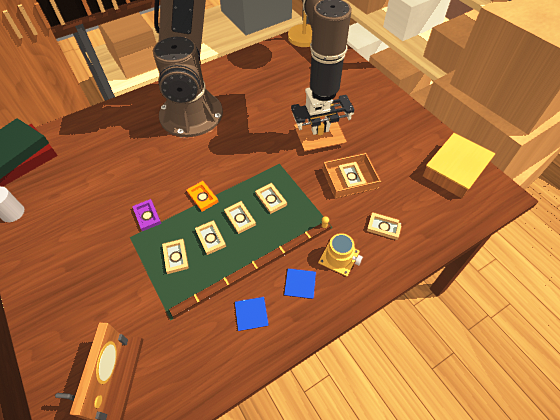

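The lid is held above the clear bench on the robot's side, and the open box shows its slide. I'll lower it and let go.

jog_arm --pt "1 0 0.006 0 0" --pt "1 0 0.004 0 0" --pt "1 0 0.001 0 0" --pt "1 0 0 0 0" --pt "1 0 0 0 0"

```text
time_s: 6.92
tcp_pos: [0.3589, 0.329, 0.0417]
eef_rot: [-90.0, -0.0, 73.0]
contact_force: [-0.2, -0.0, -1.7]
gripper_width: 0.0255
```

jog_arm --pt "0.6 0 0 0 0" --pt "0.3 0 0 0 0" --pt "0 0 0 0 0" --pt "0 0 0 0 0" --pt "0 0 0 0 0" --pt "0 0 0 0 0" --pt "0 0 -0.03 0 0" --pt "0 0 -0.04 0 0" --pt "0 0 -0.04 0 0" --pt "0 0 -0.04 0 0" --pt "0 0 -0.04 0 0" --pt "0 0 0 0 0"

```text
time_s: 7.92
tcp_pos: [0.3613, 0.3319, 0.24]
eef_rot: [-90.2, -0.7, 73.1]
contact_force: [1.0, 1.1, 1.4]
gripper_width: 0.0873
```

```bash
python3 plan.py 0.53 0.28 0.22 73; python3 -c "
from h import *
snap('wrist','w4');snap('top','t4')"
```

```text
t7.92 at [0.3613 0.3319 0.24  ] rot [-90.24  -0.69  73.11] w 0.0873 f [1.  1.1 1.4]
turn 0.11 then shift x -0.0003 y(down) 0.0200 z -0.1766 | norm 0.178
```

View pics/w4.png

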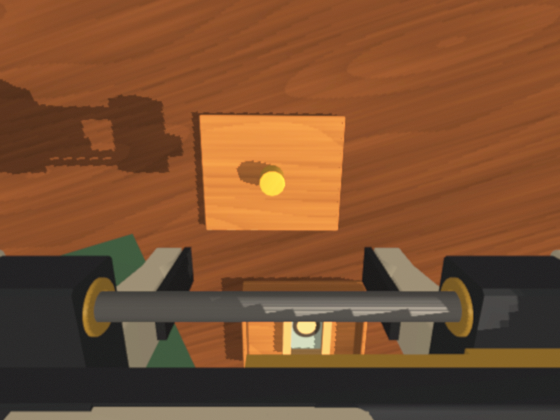

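View pics/t4.png

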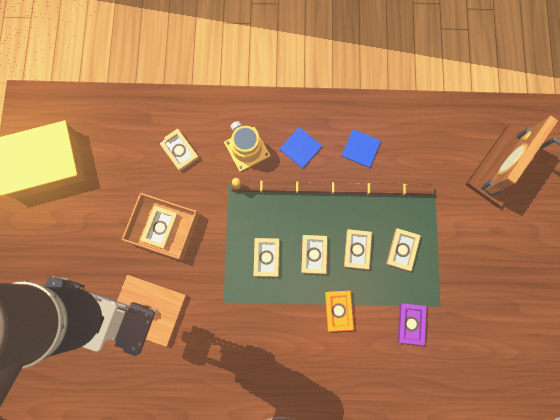

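jog_arm --pt "0 0 0 -0.035 0" --pt "0 0 0 -0.04 0" --pt "0 0 0 -0.04 0" --pt "0 0 0 -0.04 0" --pt "0 0 0 -0.03 0" --pt "0 0 0 -0.015 0" --pt "0 0 0 0 0" --pt "0 0 0 0 0" --pt "0 0 0 0 0"

```text
time_s: 8.77
tcp_pos: [0.5491, 0.2705, 0.2306]
eef_rot: [-89.9, 0.1, 73.0]
contact_force: [-0.1, -0.0, 0.6]
gripper_width: 0.0879
```

```bash
python3 plan.py 0.555 0.30 0.22 73; python3 - <<'E'
from m import *
s,c=snap('wrist','w5')
im=c["image"];cv2.imwrite("pics/w5z.png",cv2.cvtColor(cv2.resize(im[60:330,140:500],None,fx=2.2,fy=2.2,interpolation=cv2.INTER_CUBIC),cv2.COLOR_RGB2BGR))
E
```

```text
t8.77 at [0.5491 0.2705 0.2306] rot [-8.993e+01  8.000e-02  7.303e+01] w 0.0879 f [-0.1 -0.   0.6]
turn 0.03 then shift x 0.0299 y(down) 0.0106 z 0.0030 | norm 0.032
```

View pics/w5z.png

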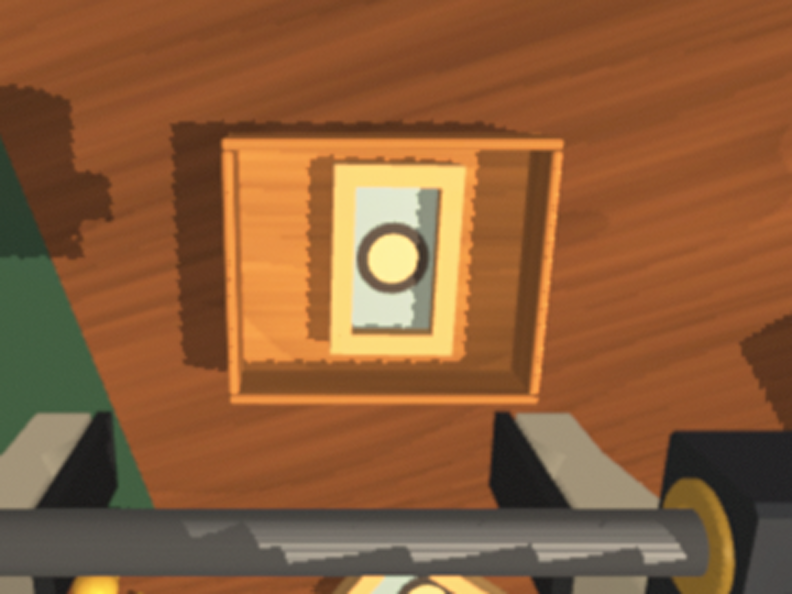

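```bash
python3 - <<'E'
from h import *
s,c=snap("wrist","w6")
for nm,P,z in (("slide",[[334,164],[466,166],[453,356],[331,353]],.021),("box",[[222,138],[563,140],[540,402],[231,402]],.040)):
    L=ray(s,c,np.array(P)/2.2+[140,60],z)[:,:2]
    print(nm,L.mean(0).round(4),[ (np.linalg.norm(L[(i+1)%4]-L[i]).round(4),np.degrees(np.arctan2(*(L[(i+1)%4]-L[i])[::-1])).round(1)) for i in range(4)])
E
python3 plan.py 0.5558 0.299 0.12 73
```

```text
slide [0.5615 0.3132] [(np.float64(0.0606), np.float64(72.3)), (np.float64(0.0926), np.float64(-17.1)), (np.float64(0.0605), np.float64(-108.3)), (np.float64(0.092), np.float64(162.9))]
box [0.5621 0.3074] [(np.float64(0.1465), np.float64(72.8)), (np.float64(0.1219), np.float64(-16.1)), (np.float64(0.1476), np.float64(-106.8)), (np.float64(0.1228), np.float64(163.3))]
t8.87 at [0.5491 0.2711 0.2315] rot [-8.998e+01  1.000e-02  7.310e+01] w 0.0880 f [-0.   0.6 -0. ]
turn 0.10 then shift x 0.0287 y(down) 0.1115 z 0.0017 | norm 0.115
```

```bash
python3 plan.py 0.5613 0.3113 0.08 72.7
```

```text
t8.87 at [0.5491 0.2711 0.2315] rot [-8.998e+01  1.000e-02  7.310e+01] w 0.0880 f [-0.   0.6 -0. ]
turn 0.40 then shift x 0.0421 y(down) 0.1515 z 0.0003 | norm 0.157
```

jog_arm --pt "0.136 0.02 0.03 0 0.4" --pt "0.136 0.021 0.03 0 0" --pt "0.136 0 0.04 0 0" --pt "0.136 0 0.04 0 0" --pt "0.136 0 0.01 0 0" --pt "0.136 0 0 0 0" --pt "0.136 0 0 0 0" --pt "0.136 0 0 0 0"

```text
time_s: 9.53
tcp_pos: [0.5635, 0.3111, 0.0846]
eef_rot: [-90.1, -0.2, 72.7]
contact_force: [0.3, 0.5, 0.5]
gripper_width: 0.0757
```

```bash
python3 plan.py 0.5613 0.3113 0.027 72.7;python3 -c "
from h import *
snap('wrist','w7')"
```

```text
t9.53 at [0.5635 0.3111 0.0846] rot [-90.14  -0.19  72.69] w 0.0757 f [0.3 0.5 0.5]
turn -0.01 then shift x -0.0005 y(down) 0.0576 z 0.0021 | norm 0.058
```

View pics/w7.png

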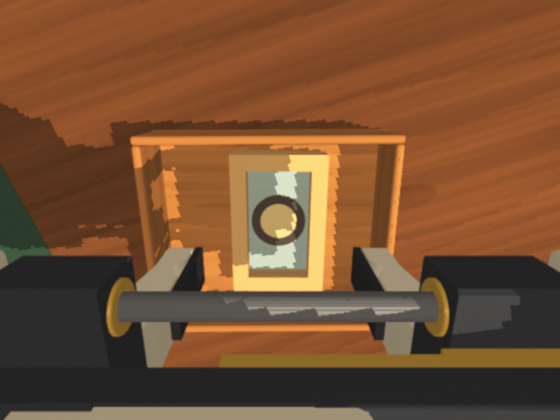

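jog_arm --pt "0.136 0 0.02 0.001 0" --pt "0.136 0 0.02 0 0" --pt "0.136 0 0.012 0 0" --pt "0.136 0 0.004 0 0" --pt "0.136 0 0 0 0" --pt "0.136 0 0 0 0" --pt "0.5 0 0 0 0" --pt "0.5 0 0 0 0" --pt "0.5 0 0 0 0" --pt "0.5 0 0 0 0" --pt "0.5 0 0 0 0" --pt "0.5 0 0 0 0" --squeeze 25

```text
time_s: 10.58
tcp_pos: [0.5618, 0.3105, 0.0264]
eef_rot: [-90.0, -0.1, 72.7]
contact_force: [-1.8, -0.4, 5.6]
gripper_width: 0.0598
```

```bash
python3 plan.py 0.5613 0.3113 0.027 72.7
```

```text
t10.58 at [0.5618 0.3105 0.0264] rot [-9.004e+01 -6.000e-02  7.265e+01] w 0.0598 f [-1.8 -0.4  5.6]
turn -0.05 then shift x 0.0006 y(down) -0.0006 z 0.0007 | norm 0.001
```

jog_arm --pt "0.5 0 -0.005 0 0" --pt "0.5 0 -0.01 0 0" --pt "0.5 0 -0.02 0 0" --pt "0.5 0 -0.03 0 0" --pt "0.5 0 -0.02 0 0" --pt "0.5 0 0 0 -5.9" --pt "0.5 0 0 0 -5.9" --pt "0.5 0 0 0 -5.9" --pt "0.5 0 0 0 0"

```text
time_s: 11.33
tcp_pos: [0.5613, 0.31, 0.1114]
eef_rot: [-90.0, -0.0, 90.6]
contact_force: [-0.3, 0.5, -0.6]
gripper_width: 0.0598
```

```bash
python3 plan.py 0.609 0.0633 0.11 90.4
```

```text
t11.33 at [0.5613 0.31   0.1114] rot [-9.001e+01 -2.000e-02  9.060e+01] w 0.0598 f [-0.3  0.5 -0.6]
turn 0.20 then shift x -0.2470 y(down) 0.0014 z -0.0460 | norm 0.251
```

jog_arm --pt "0.5 -0.035 0 -0.006 0" --pt "0.5 -0.035 0 -0.006 0" --pt "0.5 -0.035 0 -0.006 0" --pt "0.5 -0.035 0 -0.007 0" --pt "0.5 -0.035 0 -0.007 0" --pt "0.5 -0.035 0 -0.007 0" --pt "0.5 -0.037 0 -0.007 0.2" --pt "0.5 0 0 0 0" --pt "0.5 0 0 0 0" --pt "0.5 0 0 0 0"

```text
time_s: 12.17
tcp_pos: [0.6088, 0.0631, 0.1107]
eef_rot: [-90.0, -0.0, 89.9]
contact_force: [-0.4, -0.1, -1.7]
gripper_width: 0.0597
```

```bash
python3 plan.py 0.609 0.0633 0.023 90.4; python3 -c "
from h import *
snap('wrist','w8');snap('top','t8')"
```

```text
t12.17 at [0.6088 0.0631 0.1107] rot [-9.000e+01 -1.000e-02  8.995e+01] w 0.0597 f [-0.4 -0.1 -1.7]
turn -0.45 then shift x 0.0002 y(down) 0.0877 z -0.0002 | norm 0.088
```

View pics/w8.png

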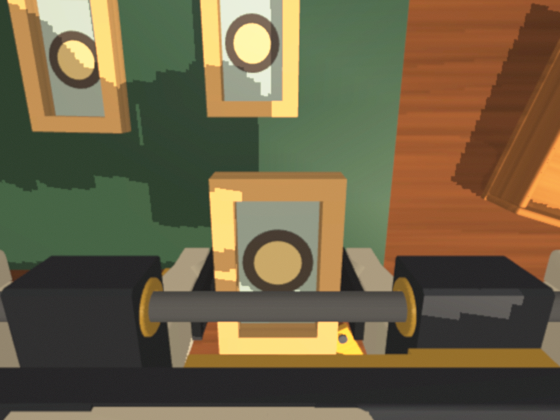

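View pics/t8.png

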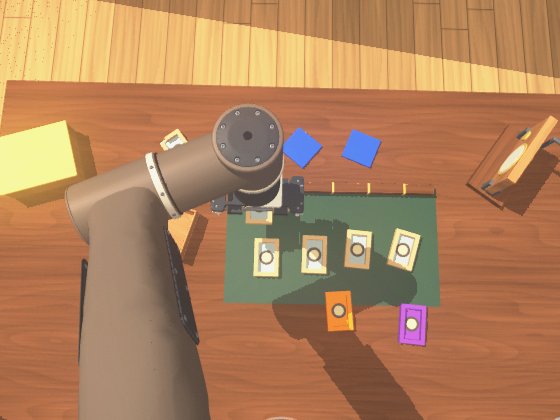

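jog_arm --pt "0.5 0 0.03 0 -0.4" --pt "0.5 0 0.03 0 0" --pt "0.5 0 0.018 0 0" --pt "0.5 0 0.006 0 0" --pt "0.5 0 0.004 0 0" --pt "0.5 0 0 0 0" --pt "0.5 0 0 0 0"

```text
time_s: 12.85
tcp_pos: [0.6096, 0.0642, 0.0237]
eef_rot: [-90.1, -0.0, 90.6]
contact_force: [-0.1, 0.9, -1.4]
gripper_width: 0.0599
```

jog_arm --pt "0.5 0 0 -0.002 0" --pt "0.5 0 0 -0.002 0" --pt "0.5 0 0 -0.001 0" --pt "0.5 0 0 0 0"

```text
time_s: 13.18
tcp_pos: [0.6143, 0.0635, 0.0231]
eef_rot: [-90.1, -0.0, 90.5]
contact_force: [-0.8, 0.4, -1.4]
gripper_width: 0.0598
```

jog_arm --pt "0.5 0 0 -0.001 0" --pt "0.5 0 0 -0.001 0" --pt "0.5 0 0 0 0"

```text
time_s: 13.43
tcp_pos: [0.6147, 0.0632, 0.0222]
eef_rot: [-89.9, 0.0, 90.5]
contact_force: [-4.4, 1.7, 0.1]
gripper_width: 0.0599
```

jog_arm --pt "0.5 0 0.001 -0.001 0" --pt "0.5 0 0 0 0" --pt "0.2 0 0 0 0" --pt "0.2 0 0 0 0" --pt "0.2 0 0 0 0" --pt "0.2 0 0 0 0" --pt "0.2 0 -0.02 0 0" --pt "0.2 0 -0.04 0 0" --pt "0.2 0 -0.04 0 0" --pt "0.2 0 -0.04 0 0" --pt "0.2 0 0 0 0" --pt "0.2 0 0 0 0"

```text
time_s: 14.43
tcp_pos: [0.6186, 0.064, 0.1651]
eef_rot: [-90.4, -0.1, 90.5]
contact_force: [-0.6, 0.4, -1.1]
gripper_width: 0.0699
```

```bash
python3 plan.py 0.493 0.046 0.16 90; python3 -c "
from h import *
snap('wrist','w9')"
```

```text
t14.43 at [0.6186 0.064  0.1651] rot [-90.37  -0.13  90.55] w 0.0699 f [-0.6  0.4 -1.1]
turn 0.55 then shift x -0.0180 y(down) 0.0051 z 0.1256 | norm 0.127
```

View pics/w9.png

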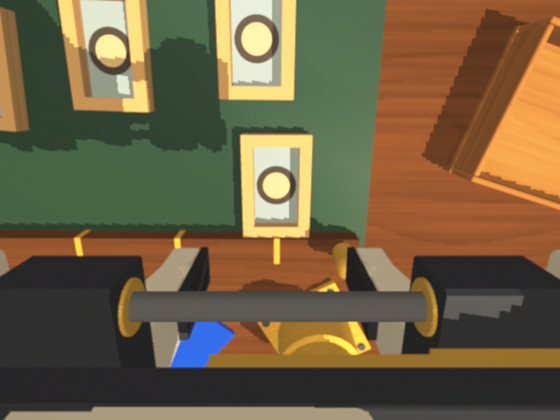

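The slide sits flush, centred on mark 1 (mark column 277, slide centre column 276). Next is the nearest loose slide.

jog_arm --pt "0 -0.01 0 0.04 0" --pt "0 -0.01 0 0.04 0" --pt "0 0 0 0.03 0.5" --pt "0 0 0 0 0" --pt "0 0 0 0 0" --pt "0 0 0 0 0"

```text
time_s: 14.98
tcp_pos: [0.5072, 0.0425, 0.1612]
eef_rot: [-90.0, 0.0, 90.1]
contact_force: [0.4, -0.2, 0.5]
gripper_width: 0.0875
```

```bash
cat > ws.py <<'E'
from m import *
import sys
def wslides(s,c,ztop=.016,pr=True):
    im=c["image"];hsv=cv2.cvtColor(im,cv2.COLOR_RGB2HSV)
    # beech frame: hue 14-32, not green/blue
    m=(hsv[...,0]>=13)&(hsv[...,0]<=32)&(hsv[...,1]>60)&(hsv[...,2]>120)
    m[248:]=0
    m=cv2.morphologyEx(m.astype(np.uint8),cv2.MORPH_CLOSE,np.ones((3,3)))>0
    for i,a,ce,mm in comps(m,400):
        cs,_=cv2.findContours(mm.astype(np.uint8),cv2.RETR_EXTERNAL,cv2.CHAIN_APPROX_NONE)
        p=max(cs,key=len)[:,0]
        w=ray(s,c,p,ztop)[:,:2]*1000
        (x,y),(A,B),g=cv2.minAreaRect(w.astype(np.float32))
        if A<B: A,B=B,A;g+=90
        print("px",ce.round(),"bbox",p.min(0),p.max(0),"xy %.1f %.1f ang %.1f size %.1f %.1f"%(x,y,(g+90)%180-90,A,B))
s,c=snap("wrist",sys.argv[1]);wslides(s,c)
E
python3 ws.py w10;python3 plan.py 0.493 0.046 0.16 90
```

```text
px [54. 43.] bbox [0 0] [106  86] xy 384.9 -128.1 ang -85.4 size 68.4 61.0
px [549.  44.] bbox [529   0] [559  73] xy 383.9 244.3 ang 13.9 size 51.9 22.5
px [282. 178.] bbox [245 125] [319 232] xy 493.1 45.9 ang -0.2 size 93.6 61.6
px [147. 189.] bbox [105 136] [188 242] xy 503.0 -69.9 ang -1.2 size 94.3 65.3
px [ 37. 201.] bbox [  0 152] [ 74 247] xy 514.0 -173.0 ang -4.8 size 88.5 67.2
px [282. 178.] bbox [267 164] [296 192] xy 490.7 45.4 ang -89.9 size 24.8 24.4
px [541. 218.] bbox [507 173] [559 247] xy 519.9 274.2 ang 0.1 size 68.3 47.2
px [150. 189.] bbox [136 175] [164 202] xy 500.2 -67.7 ang -89.9 size 24.5 24.0
t15.03 at [0.5075 0.0426 0.1611] rot [-8.998e+01  2.000e-02  9.005e+01] w 0.0874 f [ 0.  -0.2  1. ]
turn 0.05 then shift x 0.0034 y(down) 0.0011 z 0.0145 | norm 0.015
```

View pics/w10.png

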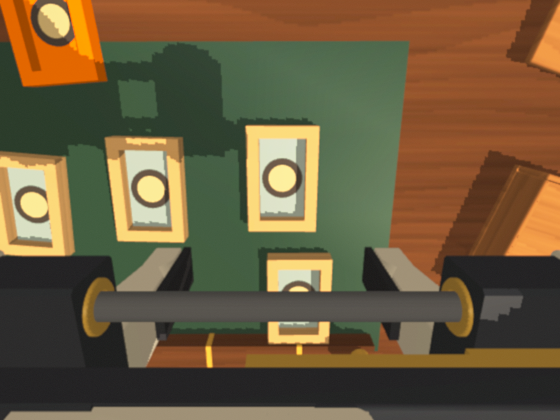

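jog_arm --pt "0 0.003 0.03 0.015 0.2" --pt "0 0 0.04 0 0" --pt "0 0 0.035 0 0" --pt "0 0 0.022 0 0" --pt "0 0 0.011 0 0" --pt "0 0 0 0 0" --pt "0 0 0 0 0" --pt "0.5 0 0 0 0" --pt "0.5 0 0 0 0" --pt "0.5 0 0 0 0" --pt "0.5 0 0 0 0" --pt "0.5 0 0 0 0"

```text
time_s: 16.03
tcp_pos: [0.4922, 0.0455, 0.0239]
eef_rot: [-90.0, -0.0, 89.8]
contact_force: [0.2, 0.9, -0.2]
gripper_width: 0.0597
```

jog_arm --pt "0.5 0 0 0 0" --pt "0.5 0 0 0 0" --pt "0.5 0 0 0 0"

```text
time_s: 16.28
tcp_pos: [0.4922, 0.0455, 0.0239]
eef_rot: [-90.0, -0.0, 89.8]
contact_force: [-1.1, 1.0, 2.0]
gripper_width: 0.0596
```

```bash
python3 plan.py 0.608 -0.0267 0.07 90.4
```

```text
t16.28 at [0.4922 0.0455 0.0239] rot [-9.004e+01 -2.000e-02  8.984e+01] w 0.0596 f [-1.1  1.   2. ]
turn -0.56 then shift x -0.0730 y(down) -0.0461 z -0.1153 | norm 0.144
```

jog_arm --pt "0.5 0 -0.01 0 -0.5" --pt "0.5 0 -0.02 0 0" --pt "0.5 0 -0.03 0 0" --pt "0.5 -0.02 0 -0.029 0" --pt "0.5 -0.02 0 -0.029 0" --pt "0.5 -0.02 0 -0.029 0" --pt "0.5 -0.013 0 -0.028 0" --pt "0.5 0 0 0 0" --pt "0.5 0 0 0 0" --pt "0.5 0 0 0 0"

```text
time_s: 17.12
tcp_pos: [0.6064, -0.0272, 0.0827]
eef_rot: [-89.9, 0.0, 90.3]
contact_force: [-0.3, -0.5, -0.5]
gripper_width: 0.06
```

```bash
python3 plan.py 0.608 -0.0267 0.0245 90.4; python3 -c "
from h import *
snap('wrist','w11')"
```

```text
t17.12 at [ 0.6064 -0.0272  0.0827] rot [-89.89   0.    90.28] w 0.0600 f [-0.3 -0.5 -0.5]
turn -0.12 then shift x 0.0004 y(down) 0.0582 z -0.0016 | norm 0.058
```

View pics/w11.png

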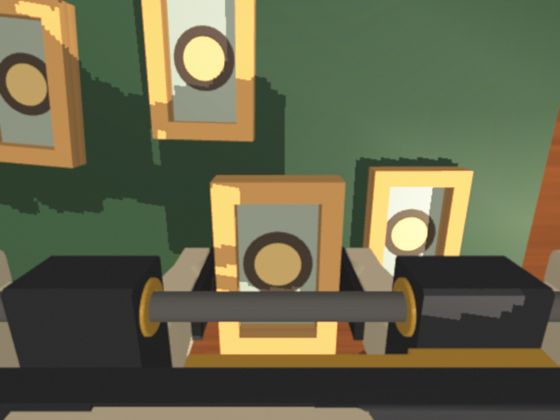

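jog_arm --pt "0.5 0 0.025 0 0" --pt "0.5 0 0.02 0 0" --pt "0.5 0 0.008 0 0" --pt "0.5 0 0.005 0 0" --pt "0.5 0 0.001 0 0" --pt "0.5 0 0 0 0" --pt "0.5 0 0 0 0"

```text
time_s: 17.75
tcp_pos: [0.608, -0.0266, 0.0256]
eef_rot: [-90.1, -0.0, 90.4]
contact_force: [0.4, 0.1, -0.9]
gripper_width: 0.0597
```

jog_arm --pt "0.5 0 0 -0.002 0" --pt "0.5 0 0 -0.002 0" --pt "0.5 0 0 -0.002 0" --pt "0.5 0 0 -0.001 0" --pt "0.5 0 0 0 0"

```text
time_s: 18.17
tcp_pos: [0.613, -0.0271, 0.0242]
eef_rot: [-89.8, 0.0, 90.3]
contact_force: [-5.2, 0.2, 0.1]
gripper_width: 0.0598
```

jog_arm --pt "0.5 0 0 -0.001 0" --pt "0.5 0 0 -0.001 0" --pt "0.5 0 0 0 0"

```text
time_s: 18.42
tcp_pos: [0.6131, -0.0272, 0.024]
eef_rot: [-89.6, 0.0, 90.3]
contact_force: [-10.4, 3.0, 4.7]
gripper_width: 0.0599
```

jog_arm --pt "0.5 0 0.001 0.001 0" --pt "0.5 0 0 0 0" --pt "0.2 0 0 0 0" --pt "0.2 0 0 0 0" --pt "0.2 0 0 0 0" --pt "0.2 0 0 0 0" --pt "0.2 0 -0.02 0 0" --pt "0.2 0 -0.04 0 0" --pt "0.2 0 -0.04 0 0" --pt "0.2 0 -0.04 0 0" --pt "0.2 0 0 0 0" --pt "0.2 0 0 0 0"

```text
time_s: 19.42
tcp_pos: [0.6172, -0.0266, 0.1669]
eef_rot: [-90.4, -0.1, 90.3]
contact_force: [0.1, -0.3, -0.7]
gripper_width: 0.0701
```

```bash
python3 ws.py w12;python3 plan.py 0.517 -0.07 0.16 90
```

```text
px [210.  58.] bbox [166   0] [249 106] xy 504.4 -81.4 ang -1.0 size 76.5 62.9
px [89. 67.] bbox [41  3] [133 134] xy 518.1 -176.5 ang -4.8 size 92.6 66.7
px [211.  43.] bbox [192  26] [227  63] xy 496.4 -80.3 ang 79.1 size 28.1 24.4
px [277. 188.] bbox [241 135] [313 247] xy 617.2 -27.6 ang 0.3 size 102.3 61.5
px [378. 187.] bbox [340 135] [420 247] xy 616.6 61.5 ang 0.4 size 102.3 63.2
px [276. 186.] bbox [262 173] [290 200] xy 610.6 -28.1 ang -89.6 size 24.6 24.4
t19.47 at [ 0.6158 -0.0267  0.1646] rot [-9.013e+01 -5.000e-02  9.032e+01] w 0.0701 f [-0.8 -0.1 -0.8]
turn 0.32 then shift x -0.0433 y(down) 0.0046 z 0.0988 | norm 0.108
```

View pics/w12.png

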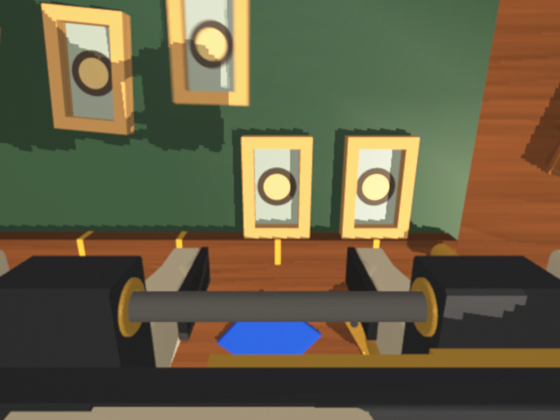

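Slides 1 and 2 are flush and on their marks. The next slide's y looks changed, so I'll measure it from closer.

jog_arm --pt "0 -0.025 0 0.035 0" --pt "0 -0.025 0 0.035 0" --pt "0 0 0 0.028 0.3" --pt "0 0 0 0 0" --pt "0 0 0 0 0" --pt "0 0 0 0 0"

```text
time_s: 19.97
tcp_pos: [0.5199, -0.0759, 0.1629]
eef_rot: [-90.0, 0.0, 90.0]
contact_force: [-0.6, 0.1, 0.2]
gripper_width: 0.088
```

```bash
python3 ws.py w13;python3 plan.py 0.503 -0.08 0.16 90
```

```text
px [206.  39.] bbox [161   0] [250  70] xy 391.4 -130.6 ang -86.4 size 62.7 49.0
px [205.   9.] bbox [188   0] [221  21] xy 375.9 -131.0 ang -89.9 size 24.6 14.0
px [240. 141.] bbox [202  85] [277 198] xy 474.9 -107.6 ang -1.5 size 93.4 61.5
px [242. 143.] bbox [228 128] [255 157] xy 473.6 -106.5 ang -1.0 size 24.0 22.6
px [ 38. 191.] bbox [  0 134] [ 80 247] xy 519.7 -286.3 ang -15.2 size 97.0 65.3
px [160. 191.] bbox [122 137] [197 245] xy 517.7 -178.1 ang -4.7 size 94.5 64.2
px [163. 191.] bbox [149 177] [177 204] xy 515.1 -175.8 ang 41.7 size 24.5 24.3
px [330. 244.] bbox [297 241] [363 247] xy 564.9 -28.3 ang -89.9 size 60.3 5.9
px [426. 244.] bbox [391 240] [462 247] xy 564.2 60.0 ang -89.9 size 64.9 6.9
t20.02 at [ 0.5203 -0.0757  0.1629] rot [-8.996e+01  1.000e-02  9.005e+01] w 0.0873 f [0.5 0.2 0.6]
turn 0.05 then shift x -0.0043 y(down) 0.0029 z 0.0173 | norm 0.018
```

View pics/w13.png

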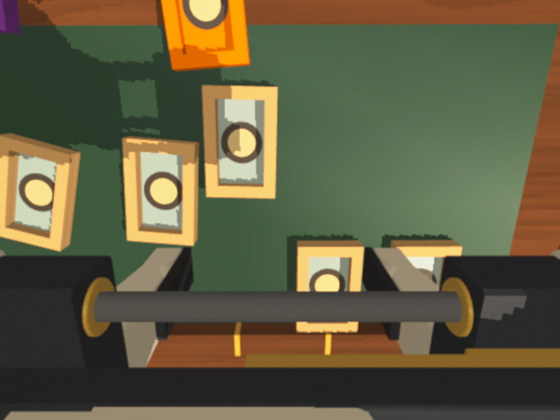

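The next slide has been knocked aside to about (0.475, -0.107), 9 mm from its neighbour at (0.519, -0.1805, yaw -4.8°). I'll take the neighbour first, gripping it 22 mm toward the batten so the finger clears the knocked slide.

```bash
python3 plan.py 0.541 -0.1823 0.10 85.2
```

```text
t20.02 at [ 0.5203 -0.0757  0.1629] rot [-8.996e+01  1.000e-02  9.005e+01] w 0.0873 f [0.5 0.2 0.6]
turn 4.85 then shift x -0.1045 y(down) 0.0629 z -0.0295 | norm 0.126
```

jog_arm --pt "0.08 0 0 0 4.8" --pt "0.08 -0.036 0 -0.004 0" --pt "0.08 -0.036 0 -0.004 0" --pt "0.08 -0.036 0.03 -0.004 0" --pt "0.08 0 0.03 0 0" --pt "0.08 0 0 0 0" --pt "0.08 0 0 0 0" --pt "0.08 0 0 0 0"

```text
time_s: 20.68
tcp_pos: [0.5237, -0.1799, 0.1076]
eef_rot: [-90.0, 0.0, 85.3]
contact_force: [-0.4, 0.1, 0.5]
gripper_width: 0.0803
```

```bash
python3 plan.py 0.541 -0.1823 0.0238 85.2; python3 ws.py w14
```

```text
t20.68 at [ 0.5237 -0.1799  0.1076] rot [-8.999e+01  3.000e-02  8.531e+01] w 0.0803 f [-0.4  0.1  0.5]
turn 0.11 then shift x -0.0009 y(down) 0.0838 z -0.0174 | norm 0.086
px [340.  23.] bbox [289   0] [394  55] xy 400.7 -130.7 ang -85.7 size 61.5 31.0
px [379. 135.] bbox [332  62] [430 208] xy 474.8 -108.2 ang -1.1 size 93.2 61.9
px [279. 185.] bbox [234 142] [323 247] xy 509.0 -178.8 ang -4.6 size 76.6 61.2
px [124. 195.] bbox [ 79 151] [175 247] xy 508.4 -287.6 ang -15.8 size 74.2 64.6
px [278. 204.] bbox [261 188] [294 220] xy 514.3 -179.6 ang -4.6 size 23.7 23.5
px [128. 218.] bbox [112 203] [145 234] xy 516.4 -287.2 ang -11.2 size 24.0 23.6
```

View pics/w14.png

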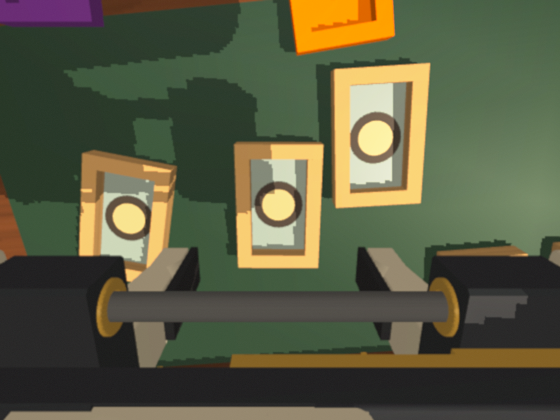

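jog_arm --pt "0.08 0 0 -0.017 0" --pt "0.08 0 0.03 0 0" --pt "0.08 0 0.03 0 0" --pt "0.08 0 0.015 0 0" --pt "0.08 0 0.008 0 0" --pt "0.08 0 0.001 0 0" --pt "0.08 0 0 0 0" --pt "0.5 0 0 0 0" --pt "0.5 0 0 0 0" --pt "0.5 0 0 0 0" --pt "0.5 0 0 0 0" --pt "0.5 0 0 0 0"

```text
time_s: 21.73
tcp_pos: [0.5402, -0.1818, 0.0239]
eef_rot: [-90.1, -0.0, 85.2]
contact_force: [-0.3, 1.2, 7.1]
gripper_width: 0.0598
```

jog_arm --pt "0.5 0 0 0 0" --pt "0.5 0 0 0 0" --pt "0.5 0 -0.01 0 0" --pt "0.5 0 -0.02 0 0" --pt "0.5 0 -0.03 0 0" --pt "0.5 0 0 0 -5.2" --pt "0.5 0 0 0 0"

```text
time_s: 22.32
tcp_pos: [0.5408, -0.1819, 0.0853]
eef_rot: [-90.2, 0.0, 90.7]
contact_force: [-0.1, -0.1, -1.1]
gripper_width: 0.0598
```

```bash
python3 plan.py 0.630 -0.1167 0.08 90.4; python3 ws.py w15
```

```text
t22.32 at [ 0.5408 -0.1819  0.0853] rot [-9.022e+01  1.000e-02  9.066e+01] w 0.0598 f [-0.1 -0.1 -1.1]
turn 0.26 then shift x 0.0645 y(down) 0.0053 z -0.0896 | norm 0.111
px [371.   9.] bbox [320   0] [434  21] xy 414.0 -130.1 ang -89.3 size 61.9 10.1
px [350. 141.] bbox [207  39] [469 247] xy 491.3 -150.8 ang -89.3 size 150.0 125.9
px [106. 179.] bbox [ 49 108] [170 247] xy 518.9 -290.5 ang -15.8 size 94.8 64.6
px [112. 190.] bbox [ 94 172] [130 207] xy 516.6 -286.9 ang 40.9 size 23.0 22.5
px [278. 221.] bbox [254 199] [302 244] xy 536.9 -182.1 ang -89.3 size 31.3 31.1
```

View pics/w15.png

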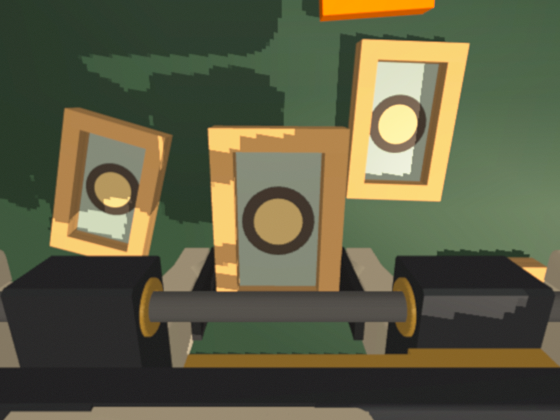

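Slide held. Now to mark 3.

jog_arm --pt "0.5 0.022 0 -0.03 0" --pt "0.5 0.022 0 -0.03 0" --pt "0.5 0.021 0 -0.03 0" --pt "0.5 0 0 0 0" --pt "0.5 0 0 0 0" --pt "0.5 0 0 0 0"

```text
time_s: 22.87
tcp_pos: [0.6279, -0.1159, 0.0815]
eef_rot: [-89.8, -0.0, 90.3]
contact_force: [-0.0, 0.0, -1.0]
gripper_width: 0.0596
```

```bash
python3 plan.py 0.630 -0.1167 0.0243 90.4
```

```text
t22.87 at [ 0.6279 -0.1159  0.0815] rot [-89.82  -0.    90.34] w 0.0596 f [-0.  0. -1.]
turn -0.06 then shift x -0.0008 y(down) 0.0572 z -0.0021 | norm 0.057
```

jog_arm --pt "0.5 0 0.025 0 0" --pt "0.5 0 0.02 0 0" --pt "0.5 0 0.008 0 0" --pt "0.5 0 0.004 0 0" --pt "0.5 0 0.001 0 0" --pt "0.5 0 0 0 0" --pt "0.5 0 0 0 0"

```text
time_s: 23.45
tcp_pos: [0.6298, -0.1163, 0.0261]
eef_rot: [-90.1, 0.0, 90.4]
contact_force: [-0.1, 0.5, -0.7]
gripper_width: 0.0595
```

jog_arm --pt "0.5 0 0 -0.002 0" --pt "0.5 0 0 -0.002 0" --pt "0.5 0 0 -0.002 0" --pt "0.5 0 0 -0.001 0" --pt "0.5 0 0 0 0"

```text
time_s: 23.87
tcp_pos: [0.6364, -0.116, 0.0251]
eef_rot: [-90.0, -0.0, 90.4]
contact_force: [-0.8, -0.4, -1.2]
gripper_width: 0.0599
```

jog_arm --pt "0.5 0 0 -0.001 0" --pt "0.5 0 0 -0.001 0" --pt "0.5 0 0 0 0"

```text
time_s: 24.12
tcp_pos: [0.6366, -0.1161, 0.0245]
eef_rot: [-89.8, 0.0, 90.4]
contact_force: [-4.7, 0.3, 1.7]
gripper_width: 0.0599
```

jog_arm --pt "0.5 0 0.001 -0.001 0" --pt "0.5 0 0 0 0" --pt "0.2 0 0 0 0" --pt "0.2 0 0 0 0" --pt "0.2 0 0 0 0" --pt "0.2 0 0 0 0" --pt "0.2 0 -0.02 0 0" --pt "0.2 0 -0.04 0 0" --pt "0.2 0 -0.04 0 0" --pt "0.2 0 -0.04 0 0" --pt "0.2 0 0 0.03 0" --pt "0.2 0 0 0 0"

```text
time_s: 25.12
tcp_pos: [0.6077, -0.1161, 0.1673]
eef_rot: [-90.3, -0.1, 90.4]
contact_force: [-1.5, 0.2, -1.8]
gripper_width: 0.0702
```

```bash
python3 ws.py w16;python3 plan.py 0.49 -0.108 0.16 89
```

```text
px [289.  53.] bbox [250   0] [331  92] xy 488.7 -108.1 ang -0.9 size 65.9 61.3
px [290.  30.] bbox [273   6] [305  53] xy 476.8 -108.5 ang 0.5 size 32.6 24.7
px [63. 84.] bbox [18 14] [113 152] xy 520.8 -289.2 ang -15.9 size 93.2 67.5
px [277. 196.] bbox [242 147] [313 247] xy 612.5 -116.6 ang 0.3 size 92.5 61.5
px [376. 196.] bbox [339 147] [417 247] xy 611.8 -28.6 ang 0.4 size 92.4 63.2
px [476. 196.] bbox [431 147] [523 247] xy 611.2 59.3 ang 0.5 size 92.5 67.7
px [277. 197.] bbox [263 184] [290 211] xy 611.0 -117.2 ang 0.4 size 24.9 24.0
t25.17 at [ 0.6084 -0.1161  0.166 ] rot [-9.018e+01 -4.000e-02  9.042e+01] w 0.0704 f [ 0.3 -0.  -0.9]
turn 1.42 then shift x 0.0061 y(down) 0.0060 z 0.1186 | norm 0.119
```

View pics/w16.png

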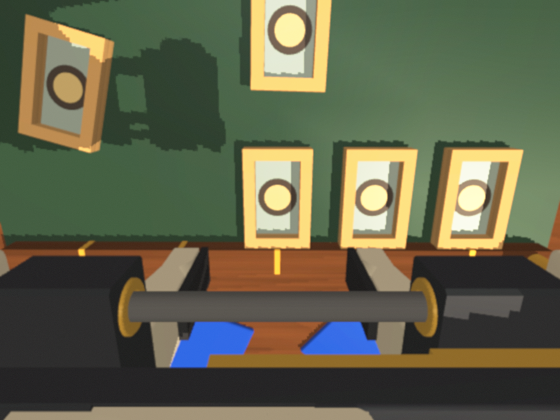

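jog_arm --pt "0 0.004 0 0.04 1.6" --pt "0 0.002 0 0.04 0" --pt "0 0 0.03 0.04 0" --pt "0 0 0.03 0.013 0" --pt "0 0 0 0 0" --pt "0 0 0 0 0" --pt "0 0 0 0 0"

```text
time_s: 25.75
tcp_pos: [0.4845, -0.1087, 0.1095]
eef_rot: [-90.1, 0.0, 88.9]
contact_force: [0.7, 0.8, -0.2]
gripper_width: 0.0877
```

```bash
python3 ws.py w17;python3 plan.py 0.4746 -0.108 0.0238 88.8
```

```text
px [237.  62.] bbox [181   0] [291 120] xy 379.3 -131.9 ang 4.0 size 71.1 61.7
px [238.  42.] bbox [219  21] [257  63] xy 369.8 -131.8 ang 88.9 size 23.8 23.8
px [280. 185.] bbox [235 136] [324 247] xy 468.4 -107.6 ang -1.1 size 81.4 61.2
px [279. 199.] bbox [262 182] [296 215] xy 471.9 -107.6 ang -64.5 size 24.4 23.7
px [ 42. 220.] bbox [  0 193] [ 92 247] xy 491.6 -279.0 ang 75.3 size 64.8 45.0
t25.80 at [ 0.4848 -0.1087  0.1098] rot [-9.010e+01  1.000e-02  8.887e+01] w 0.0875 f [ 0.1 -0.2 -0. ]
turn 0.07 then shift x 0.0005 y(down) 0.0860 z 0.0103 | norm 0.087
```

jog_arm --pt "0 0.001 0.02 0.01 0" --pt "0 0 0.03 0 0" --pt "0 0 0.025 0 0" --pt "0 0 0.009 0 0" --pt "0 0 0.002 0 0" --pt "0 0 0 0 0" --pt "0.5 0 0 0 0" --pt "0.5 0 0 0 0" --pt "0.5 0 0 0 0" --pt "0.5 0 0 0 0" --pt "0.5 0 0 0 0" --pt "0.5 0 0 0 0"

```text
time_s: 26.8
tcp_pos: [0.4733, -0.1075, 0.0236]
eef_rot: [-90.1, -0.0, 88.8]
contact_force: [-1.5, 1.8, 6.6]
gripper_width: 0.0594
```

jog_arm --pt "0.5 0 0 0 0" --pt "0.5 0 0 0 0" --pt "0.5 0 -0.01 0 0" --pt "0.5 0 -0.02 0 0" --pt "0.5 0 -0.03 0 0" --pt "0.5 0 0 0 -1.6" --pt "0.5 0 0 0 0"

```text
time_s: 27.38
tcp_pos: [0.4739, -0.1074, 0.0845]
eef_rot: [-90.2, -0.0, 90.5]
contact_force: [-0.4, -0.2, -1.2]
gripper_width: 0.0596
```

```bash
python3 plan.py 0.608 -0.2067 0.08 90.4;python3 ws.py w18 >/dev/null
```

```text
t27.38 at [ 0.4739 -0.1074  0.0845] rot [-9.020e+01 -3.000e-02  9.051e+01] w 0.0596 f [-0.4 -0.2 -1.2]
turn 0.11 then shift x -0.1003 y(down) 0.0045 z -0.1334 | norm 0.167
```

View pics/w18.png

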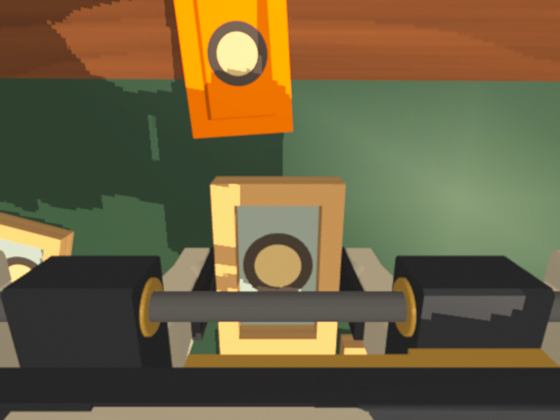

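jog_arm --pt "0.5 -0.02 0 -0.026 0" --pt "0.5 -0.02 0 -0.027 0" --pt "0.5 -0.02 0 -0.027 0" --pt "0.5 -0.02 0 -0.027 0" --pt "0.5 -0.02 0 -0.027 0" --pt "0.5 0 0 0 0" --pt "0.5 0 0 0 0" --pt "0.5 0 0 0 0"

```text
time_s: 28.1
tcp_pos: [0.6062, -0.2066, 0.081]
eef_rot: [-89.8, -0.0, 90.3]
contact_force: [-0.4, 0.2, -0.6]
gripper_width: 0.0597
```

```bash
python3 plan.py 0.608 -0.2067 0.024 90.4
```

```text
t28.10 at [ 0.6062 -0.2066  0.081 ] rot [-8.979e+01 -4.000e-02  9.035e+01] w 0.0597 f [-0.4  0.2 -0.6]
turn -0.05 then shift x -0.0001 y(down) 0.0570 z -0.0018 | norm 0.057
```

jog_arm --pt "0.5 0 0.025 0 0" --pt "0.5 0 0.02 0 0" --pt "0.5 0 0.008 0 0" --pt "0.5 0 0.004 0 0" --pt "0.5 0 0.001 0 0" --pt "0.5 0 0 0 0" --pt "0.5 0 0 0 0"

```text
time_s: 28.68
tcp_pos: [0.6083, -0.2065, 0.0261]
eef_rot: [-90.1, 0.0, 90.5]
contact_force: [0.3, 0.3, -1.1]
gripper_width: 0.0597
```

jog_arm --pt "0.5 0 0 -0.002 0" --pt "0.5 0 0 -0.002 0" --pt "0.5 0 0 -0.002 0" --pt "0.5 0 0 -0.001 0" --pt "0.5 0 0 0 0"

```text
time_s: 29.1
tcp_pos: [0.6129, -0.2065, 0.0247]
eef_rot: [-89.8, -0.0, 90.4]
contact_force: [-3.7, 1.1, 1.4]
gripper_width: 0.0596
```

jog_arm --pt "0.5 0 0 -0.001 0" --pt "0.5 0 0 -0.001 0" --pt "0.5 0 0 0 0"

```text
time_s: 29.35
tcp_pos: [0.613, -0.2065, 0.0242]
eef_rot: [-89.6, -0.0, 90.4]
contact_force: [-8.8, 0.8, 1.9]
gripper_width: 0.0599
```

jog_arm --pt "0.5 0 0.001 0.001 0" --pt "0.5 0 0 0 0" --pt "0.2 0 0 0 0" --pt "0.2 0 0 0 0" --pt "0.2 0 0 0 0" --pt "0.2 0 0 0 0" --pt "0.2 0 -0.02 0 0" --pt "0.2 0 -0.04 0 0" --pt "0.2 0 -0.04 0 0" --pt "0.2 0 -0.04 0 0" --pt "0.2 0 0 0 0" --pt "0.2 0 0 0 0"

```text
time_s: 30.35
tcp_pos: [0.6177, -0.2066, 0.1678]
eef_rot: [-90.4, 0.0, 90.5]
contact_force: [-0.6, -0.7, 0.2]
gripper_width: 0.0701
```

```bash
python3 ws.py w19;python3 plan.py 0.54 -0.288 0.16 74.2
```

```text
px [172.  69.] bbox [125   0] [224 140] xy 519.7 -291.5 ang -16.1 size 92.8 63.6
px [175.  75.] bbox [161  59] [190  90] xy 520.0 -289.4 ang 44.4 size 23.2 22.8
px [278. 188.] bbox [242 135] [314 247] xy 618.0 -206.9 ang 0.3 size 102.6 61.6
px [379. 187.] bbox [341 136] [421 247] xy 617.5 -117.5 ang 0.4 size 101.9 63.2
px [478. 188.] bbox [433 136] [527 247] xy 616.7 -30.8 ang 0.4 size 101.8 67.5
px [547. 196.] bbox [527 137] [559 239] xy 615.2 27.2 ang 14.6 size 97.3 28.5
px [278. 186.] bbox [264 173] [291 200] xy 611.4 -207.2 ang 0.5 size 24.5 23.8
t30.40 at [ 0.6163 -0.2064  0.1654] rot [-9.018e+01 -1.000e-02  9.043e+01] w 0.0701 f [-0.1 -0.2 -1. ]
turn 16.23 then shift x -0.0993 y(down) 0.0054 z 0.0512 | norm 0.112
```

View pics/w19.png

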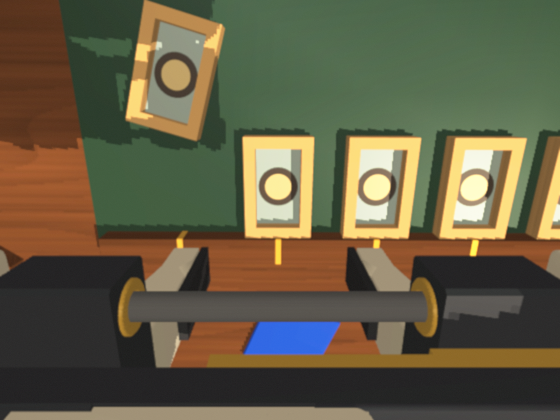

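jog_arm --pt "0 0 0 0 5.4" --pt "0 0 0 0 5.4" --pt "0 0 0 0 5.5" --pt "0 -0.034 0 0.016 0" --pt "0 -0.034 0 0.018 0" --pt "0 -0.035 0.02 0.017 0" --pt "0 0 0 0 0" --pt "0 0 0 0 0" --pt "0 0 0 0 0"

```text
time_s: 31.15
tcp_pos: [0.5393, -0.2904, 0.1439]
eef_rot: [-89.9, 0.0, 74.1]
contact_force: [0.6, -0.3, 0.4]
gripper_width: 0.0878
```

```bash
python3 ws.py w20;python3 plan.py 0.52 -0.2925 0.11 74.1
```

```text
px [269. 177.] bbox [229 121] [308 234] xy 519.4 -292.7 ang -15.9 size 92.7 61.6
px [269. 177.] bbox [253 162] [284 192] xy 517.3 -291.7 ang -43.0 size 24.8 24.4
px [497. 208.] bbox [450 165] [540 247] xy 600.2 -119.5 ang 0.2 size 76.9 66.8
px [391. 220.] bbox [347 194] [430 247] xy 587.7 -207.4 ang -89.8 size 62.0 50.5
t31.20 at [ 0.5399 -0.2901  0.1443] rot [-8.995e+01  1.000e-02  7.414e+01] w 0.0879 f [-1.1  0.  -0.1]
turn 0.04 then shift x -0.0078 y(down) 0.0343 z 0.0185 | norm 0.040
```

View pics/w20.png

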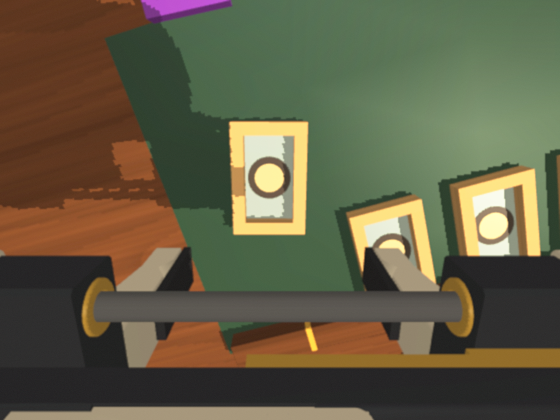

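jog_arm --pt "0 -0.008 0.01 0.019 0" --pt "0 0 0.035 0 0" --pt "0 0 0.035 0 0" --pt "0 0 0.025 0 0" --pt "0 0 0.013 0 0" --pt "0 0 0.002 0 0" --pt "0 0 0 0 0" --pt "0.5 0 0 0 0" --pt "0.5 0 0 0 0" --pt "0.5 0 0 0 0" --pt "0.5 0 0 0 0" --pt "0.5 0 0 0 0"

```text
time_s: 32.2
tcp_pos: [0.5196, -0.2928, 0.0257]
eef_rot: [-90.1, -0.0, 74.1]
contact_force: [0.5, 0.1, 1.8]
gripper_width: 0.0601
```

jog_arm --pt "0.5 0 0 0 0" --pt "0.5 0 0 0 0" --pt "0.5 0 -0.01 0 0" --pt "0.5 0 -0.02 0 0" --pt "0.5 0 -0.03 0 0" --pt "0.5 0 0 0 -5.4" --pt "0.5 0 0 0 -5.4" --pt "0.5 0 0 0 -5.4" --pt "0.5 0 0 0 0"

```text
time_s: 32.95
tcp_pos: [0.5191, -0.2928, 0.0856]
eef_rot: [-90.0, 0.0, 90.6]
contact_force: [-0.8, 0.4, -1.5]
gripper_width: 0.0597
```

```bash
python3 plan.py 0.608 -0.2967 0.08 90.4;python3 ws.py w21 >/dev/null
```

```text
t32.95 at [ 0.5191 -0.2928  0.0856] rot [-90.02   0.    90.57] w 0.0597 f [-0.8  0.4 -1.5]
turn 0.17 then shift x -0.0045 y(down) 0.0056 z -0.0889 | norm 0.089
```

View pics/w21.png

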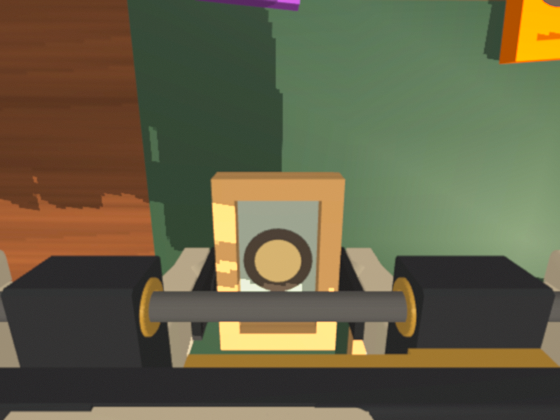

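Grip TCP height was about 0.0257, then settling. Next I'll carry it to mark 5.

jog_arm --pt "0.5 -0.002 0 -0.03 0" --pt "0.5 -0.002 0 -0.03 0" --pt "0.5 0 0 -0.028 0" --pt "0.5 0 0 0 0" --pt "0.5 0 0 0 0" --pt "0.5 0 0 0 0"

```text
time_s: 33.5
tcp_pos: [0.6065, -0.296, 0.0843]
eef_rot: [-89.9, -0.0, 90.2]
contact_force: [-1.1, 1.4, -0.9]
gripper_width: 0.0593
```

```bash
python3 plan.py 0.608 -0.2967 0.025 90.4
```

```text
t33.50 at [ 0.6065 -0.296   0.0843] rot [-8.991e+01 -3.000e-02  9.020e+01] w 0.0593 f [-1.1  1.4 -0.9]
turn -0.20 then shift x -0.0007 y(down) 0.0593 z -0.0015 | norm 0.059
```

jog_arm --pt "0.5 -0.001 0.025 0 0" --pt "0.5 0 0.02 0 0" --pt "0.5 0 0.008 0 0" --pt "0.5 0 0.005 0 0" --pt "0.5 0 0.001 0 0" --pt "0.5 0 0 0 0" --pt "0.5 0 0 0 0"

```text
time_s: 34.08
tcp_pos: [0.6077, -0.2974, 0.0269]
eef_rot: [-90.1, 0.0, 90.3]
contact_force: [0.4, -0.5, -0.5]
gripper_width: 0.0596
```

jog_arm --pt "0.5 0 0 -0.002 0" --pt "0.5 0 0 -0.002 0" --pt "0.5 0 0 -0.002 0" --pt "0.5 0 0 -0.001 0" --pt "0.5 0 0 0 0"

```text
time_s: 34.5
tcp_pos: [0.6146, -0.2972, 0.026]
eef_rot: [-90.0, 0.0, 90.3]
contact_force: [-0.5, -0.5, 0.4]
gripper_width: 0.0599
```

jog_arm --pt "0.5 0 0 -0.001 0" --pt "0.5 0 0 -0.001 0" --pt "0.5 0 0 0 0"

```text
time_s: 34.75
tcp_pos: [0.615, -0.2971, 0.0257]
eef_rot: [-89.9, -0.0, 90.3]
contact_force: [-4.2, 1.2, 3.2]
gripper_width: 0.0597
```

jog_arm --pt "0.5 0 0.001 -0.001 0" --pt "0.5 0 0 0 0" --pt "0.2 0 0 0 0" --pt "0.2 0 0 0 0" --pt "0.2 0 0 0 0" --pt "0.2 0 0 0 0" --pt "0.2 0 -0.02 0 0" --pt "0.2 0 -0.04 0 0" --pt "0.2 0 -0.04 0 0" --pt "0.2 0 -0.04 0 0" --pt "0.2 0 0 0 0" --pt "0.2 0 0 0 0"

```text
time_s: 35.75
tcp_pos: [0.6192, -0.2976, 0.1686]
eef_rot: [-90.4, 0.1, 90.4]
contact_force: [0.6, -0.1, -1.5]
gripper_width: 0.07
```

```bash
python3 ws.py w22;python3 plan.py 0.43 -0.1 0.2 80
```

```text
px [279. 186.] bbox [243 134] [315 247] xy 619.3 -297.4 ang 0.3 size 103.8 61.6
px [380. 185.] bbox [342 134] [422 247] xy 618.6 -207.9 ang 0.3 size 103.7 63.3
px [480. 186.] bbox [435 134] [529 247] xy 617.9 -120.0 ang 0.3 size 103.7 67.8
px [547. 194.] bbox [528 135] [559 237] xy 615.5 -63.5 ang 14.4 size 96.9 27.6
px [278. 185.] bbox [264 171] [292 198] xy 611.3 -297.8 ang -89.5 size 24.7 24.5
t35.80 at [ 0.6179 -0.2971  0.1661] rot [-9.016e+01  1.000e-02  9.033e+01] w 0.0701 f [-0.7 -0.5 -0.5]
turn 10.33 then shift x 0.1615 y(down) -0.0339 z 0.2193 | norm 0.274
```

View pics/w22.png

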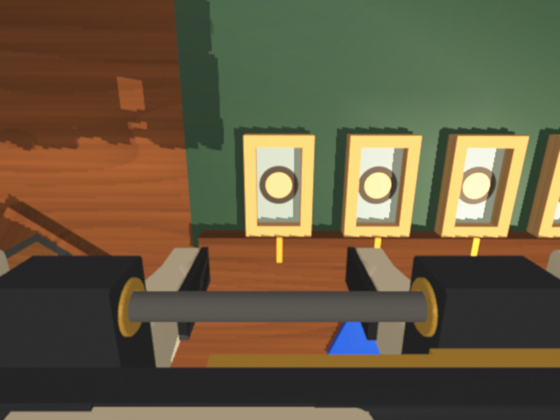

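jog_arm --pt "0 0 -0.02 0 5.8" --pt "0 0 -0.02 0 5.8" --pt "0 0 0 0 5.7" --pt "0 0 0 0 0"

```text
time_s: 36.13
tcp_pos: [0.6174, -0.2971, 0.2045]
eef_rot: [-90.0, -0.0, 72.8]
contact_force: [0.2, -0.0, 0.3]
gripper_width: 0.0866
```

```bash
python3 plan.py 0.40 0.31 0.21 73
```

```text
t36.13 at [ 0.6174 -0.2971  0.2045] rot [-9.000e+01 -1.000e-02  7.278e+01] w 0.0866 f [ 0.2 -0.   0.3]
turn -0.22 then shift x 0.5170 y(down) -0.0055 z 0.3854 | norm 0.645
```

jog_arm --pt "0 0.03 0 0.022 0" --pt "0 0.03 0 0.022 0" --pt "0 0.03 0 0.022 0" --pt "0 0.03 0 0.022 0" --pt "0 0.03 0 0.022 0" --pt "0 0.03 0 0.022 0" --pt "0 0.03 0 0.022 0" --pt "0 0.03 0 0.022 0" --pt "0 0.03 0 0.022 0" --pt "0 0.03 0 0.022 0" --pt "0 0.03 0 0.022 0" --pt "0 0.03 0 0.022 0"

```text
time_s: 37.13
tcp_pos: [0.468, 0.1253, 0.2033]
eef_rot: [-89.9, 0.1, 73.2]
contact_force: [0.3, 0.8, 0.0]
gripper_width: 0.0876
```

jog_arm --pt "0 0.031 0 0.023 0" --pt "0 0.031 0 0.023 0" --pt "0 0.031 0 0.023 0" --pt "0 0.031 0 0.023 0" --pt "0 0.031 0 0.023 0" --pt "0 0 0 0 0" --pt "0 0 0 0 0" --pt "0 0 0 0 0"

```text
time_s: 37.8
tcp_pos: [0.4042, 0.3055, 0.2034]
eef_rot: [-89.9, 0.2, 73.2]
contact_force: [-0.5, 0.3, -0.3]
gripper_width: 0.0879
```

```bash
python3 plan.py 0.3589 0.329 0.12 73;python3 ws.py w23 >/dev/null; python3 -c "
from h import *
snap('top','t23')"
```

```text
t37.80 at [0.4042 0.3055 0.2034] rot [-89.94   0.16  73.21] w 0.0879 f [-0.5  0.3 -0.3]
turn 0.21 then shift x 0.0092 y(down) 0.0834 z 0.0502 | norm 0.098
```

View pics/w23.png

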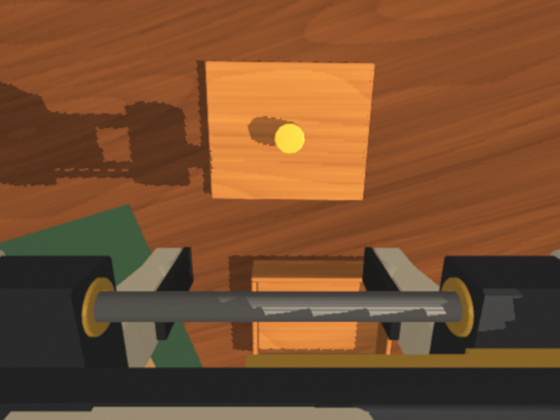

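View pics/t23.png

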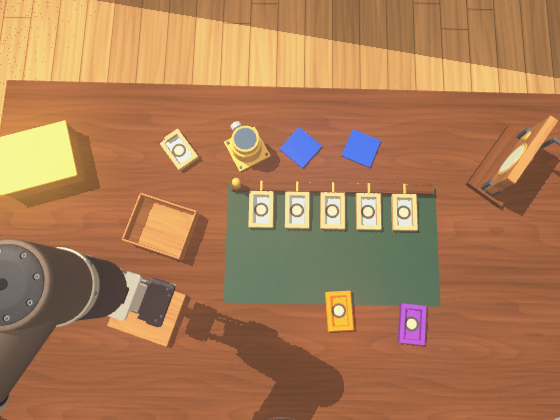

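The five slides stand in the row (top view row about 210). The knob is at (289,138) in the wrist view.

```bash
python3 - <<'E'
from h import *
s,c=snap("wrist","w24")
L=ray(s,c,[[206,62],[374,64],[362,200],[211,198]],.016)[:,:2]
print(L.mean(0).round(4),[ (np.linalg.norm(L[(i+1)%4]-L[i]).round(4),np.degrees(np.arctan2(*(L[(i+1)%4]-L[i])[::-1])).round(1)) for i in range(4)])
print(ray(s,c,[[289,138]],.052))
s,c=snap("top","t24");im=c["image"];cv2.imwrite("pics/t24z.png",cv2.cvtColor(cv2.resize(im[180:270,110:210],None,fx=6,fy=6,interpolation=cv2.INTER_CUBIC),cv2.COLOR_RGB2BGR))
E
python3 plan.py 0.3592 0.3288 0.042 73
```

```text
[0.3612 0.3281] [(np.float64(0.1498), np.float64(72.5)), (np.float64(0.1263), np.float64(-17.5)), (np.float64(0.1511), np.float64(-107.6)), (np.float64(0.126), np.float64(161.8))]
[[0.36032402 0.32800872 0.052     ]]
t38.00 at [0.4053 0.3049 0.2046] rot [-8.999e+01  3.000e-02  7.299e+01] w 0.0876 f [ 0.4  0.4 -0.3]
turn -0.01 then shift x 0.0094 y(down) 0.1626 z 0.0511 | norm 0.171
```

View pics/t24z.png

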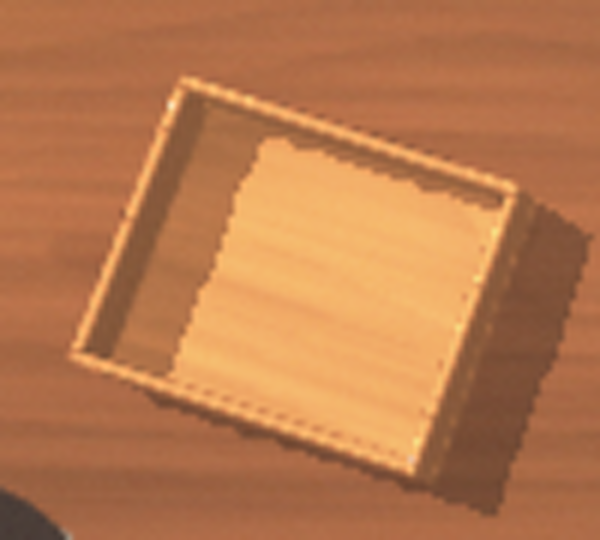

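```bash
python3 - <<'E'
from h import *
s,c=snap("top","t25")
L=ray(s,c,(np.array([[180,78],[524,186],[419,478],[70,356]])+.5)/6-.5+[110,180],.04)[:,:2]
print(L.mean(0).round(4),[ (np.linalg.norm(L[(i+1)%4]-L[i]).round(4),np.degrees(np.arctan2(*(L[(i+1)%4]-L[i])[::-1])).round(1)) for i in range(4)])
E
```

```text
[0.5613 0.3053] [(np.float64(0.1484), np.float64(-106.2)), (np.float64(0.1242), np.float64(163.6)), (np.float64(0.1494), np.float64(72.2)), (np.float64(0.1202), np.float64(-16.9))]
```

jog_arm --pt "0 0.009 0.01 0.025 0" --pt "0 0 0.03 0.026 0" --pt "0 0 0.035 0 0" --pt "0 0 0.035 0 0" --pt "0 0 0.03 0 0" --pt "0 0 0.018 0 0" --pt "0 0 0.004 0 0" --pt "0 0 0 0 0" --pt "0 0 0 0 0" --pt "0.5 0 0 0 0" --pt "1 0 0 0 0" --pt "1 0 0 0 0" --squeeze 30

```text
time_s: 39.05
tcp_pos: [0.3592, 0.3302, 0.0441]
eef_rot: [-90.0, -0.1, 73.0]
contact_force: [0.8, -0.1, -0.1]
gripper_width: 0.0728
```

jog_arm --pt "1 0 0 0 0" --pt "1 0 0 0 0" --pt "1 0 0 0 0" --pt "1 0 0 0 0" --pt "1 0 0 0 0" --pt "1 0 0 0 0" --pt "1 0 0 0 0" --pt "1 0 0 0 0" --pt "1 0 0 0 0" --pt "1 0 0 0 0"

```text
time_s: 39.88
tcp_pos: [0.3588, 0.3295, 0.0429]
eef_rot: [-90.0, 0.0, 73.0]
contact_force: [0.2, -0.2, -0.0]
gripper_width: 0.0253
```

jog_arm --pt "1 0 -0.01 0 0" --pt "1 0 -0.02 0 0" --pt "1 0 -0.03 0 0" --pt "1 0 -0.03 0 0" --pt "1 0 -0.01 0 0" --pt "1 0 0 0 0"

```text
time_s: 40.38
tcp_pos: [0.3596, 0.3309, 0.1455]
eef_rot: [-90.1, -0.3, 73.1]
contact_force: [-0.9, 0.2, -2.1]
gripper_width: 0.0253
```

```bash
python3 plan.py 0.5605 0.3038 0.14 73
```

```text
t40.38 at [0.3596 0.3309 0.1455] rot [-90.06  -0.3   73.05] w 0.0253 f [-0.9  0.2 -2.1]
turn 0.05 then shift x 0.0328 y(down) 0.0055 z -0.2000 | norm 0.203
```

jog_arm --pt "1 0.005 0 -0.033 0" --pt "1 0.005 0 -0.033 0" --pt "1 0.005 0 -0.033 0" --pt "1 0.006 0 -0.033 0" --pt "1 0.006 0 -0.034 0" --pt "1 0.006 0 -0.034 0" --pt "1 0 0 0 0" --pt "1 0 0 0 0" --pt "1 0 0 0 0"

```text
time_s: 41.13
tcp_pos: [0.5589, 0.3017, 0.1405]
eef_rot: [-89.9, 0.2, 73.0]
contact_force: [-0.2, -0.4, -1.9]
gripper_width: 0.0251
```

```bash
python3 plan.py 0.5605 0.3038 0.074 73; python3 ws.py w26 >/dev/null
```

```text
t41.13 at [0.5589 0.3017 0.1405] rot [-89.87   0.17  72.96] w 0.0251 f [-0.2 -0.4 -1.9]
turn -0.04 then shift x 0.0024 y(down) 0.0665 z -0.0009 | norm 0.067
```

View pics/w26.png

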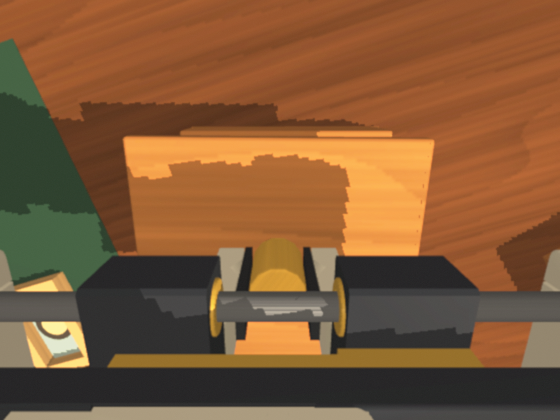

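jog_arm --pt "1 0.002 0.02 0 0" --pt "1 0 0.02 0 0" --pt "1 0 0.01 0 0" --pt "1 0 0 0 0" --pt "1 0 0 0 0" --pt "1 0 0 0 0"

```text
time_s: 41.68
tcp_pos: [0.5606, 0.3052, 0.094]
eef_rot: [-90.1, -0.1, 73.1]
contact_force: [1.1, -0.3, -1.8]
gripper_width: 0.0252
```

```bash
python3 plan.py 0.5605 0.3038 0.074 73
```

```text
t41.68 at [0.5606 0.3052 0.094 ] rot [-9.005e+01 -6.000e-02  7.309e+01] w 0.0252 f [ 1.1 -0.3 -1.8]
turn 0.09 then shift x -0.0014 y(down) 0.0200 z -0.0003 | norm 0.020
```

jog_arm --pt "1 -0.0005 0.006 0 0" --pt "1 0 0.005 0 0" --pt "1 0 0.004 0 0" --pt "1 0 0.002 0 0" --pt "1 0 0 0 0" --pt "1 0 0 0 0"

```text
time_s: 42.18
tcp_pos: [0.5602, 0.304, 0.0758]
eef_rot: [-90.0, 0.0, 73.0]
contact_force: [0.0, 1.2, -1.8]
gripper_width: 0.0254
```

jog_arm --pt "1 0 0.002 0 0" --pt "1 0 0 0 0" --pt "1 0 0 0 0"

```text
time_s: 42.43
tcp_pos: [0.5606, 0.3043, 0.0749]
eef_rot: [-90.0, -0.0, 73.1]
contact_force: [-2.7, -1.2, 5.8]
gripper_width: 0.0255
```

jog_arm --pt "0.5 0 0 0 0" --pt "0 0 0 0 0" --pt "0 0 0 0 0" --pt "0 0 0 0 0" --pt "0 0 0 0 0" --pt "0 0 0 0 0" --pt "0 0 -0.03 0 0" --pt "0 0 -0.04 0 0" --pt "0 0 -0.04 0 0" --pt "0 0 -0.04 0.03 0" --pt "0 0 0 0 0" --pt "0 0 0 0 0"

```text
time_s: 43.43
tcp_pos: [0.5364, 0.3126, 0.2203]
eef_rot: [-90.1, -0.3, 73.1]
contact_force: [-0.6, 0.5, -1.1]
gripper_width: 0.0872
```

jog_arm --pt "0 -0.03 0 0 0" --pt "0 -0.03 0 0 0" --pt "0 0 0 0 0" --pt "0 0 0 0 0" --pt "0 0 0 0 0" --pt "0 0 0 0 0"

```text
time_s: 43.93
tcp_pos: [0.519, 0.2544, 0.2166]
eef_rot: [-90.0, 0.0, 73.0]
contact_force: [-0.1, 0.4, 0.2]
gripper_width: 0.0877
```

```bash
python3 ws.py w27;python3 -c "
from h import *
snap('top','t27');snap('scene','s27')"
```

```text
px [341. 196.] bbox [260 145] [427 247] xy 554.9 311.9 ang 72.9 size 167.2 110.1
```

View pics/w27.png

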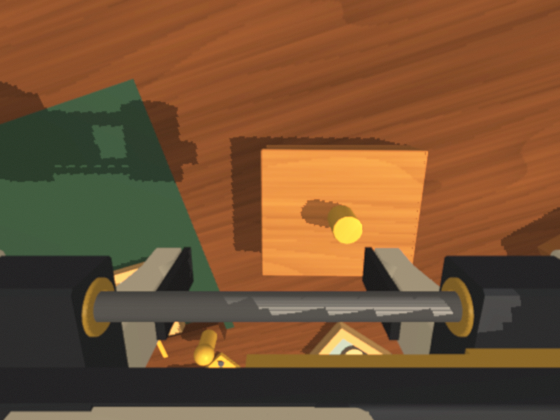

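View pics/s27.png

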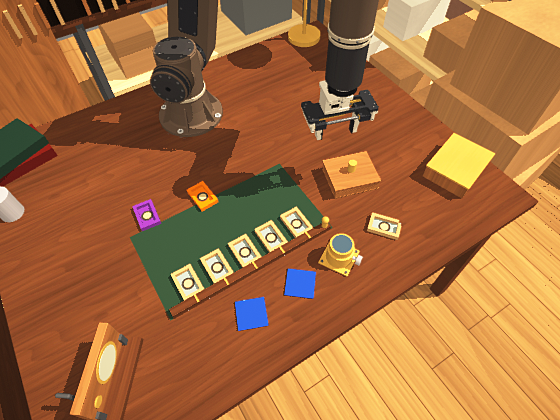

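```bash
python3 - <<'E'
from m import *
s,c=snap("wrist","w28")
L=ray(s,c,[[262,150],[428,152],[412,275],[263,274]],.048)[:,:2]
print("lid",L.mean(0).round(4),[ (np.linalg.norm(L[(i+1)%4]-L[i]).round(4),np.degrees(np.arctan2(*(L[(i+1)%4]-L[i])[::-1])).round(1)) for i in range(4)])
print("knob",ray(s,c,[[347,229]],.084))
s,c=snap("top","t28")
a=np.radians(.39);ex=np.array([np.cos(a),np.sin(a)]);ey=np.array([-np.sin(a),np.cos(a)])
for o in slides(s,c,roi=(240,192,425,235),pr=False):
    p=np.array(o[:2])/1000;print("slide bx %.4f by-y0 %.4f ang %.1f size %.1f %.1f"%(p@ex-.6596-.012,p@ey+.1209,o[2]-.39,o[3],o[4]))
im=c["image"];cv2.imwrite("pics/t28z.png",cv2.cvtColor(cv2.resize(im[120:270,110:450],None,fx=2.3,fy=2.3,interpolation=cv2.INTER_CUBIC),cv2.COLOR_RGB2BGR))
E
```

```text
lid [0.5614 0.3048] [(np.float64(0.1499), np.float64(72.4)), (np.float64(0.1241), np.float64(-16.8)), (np.float64(0.1506), np.float64(-107.3)), (np.float64(0.1248), np.float64(162.8))]
knob [[0.560236   0.30371853 0.084     ]]
slide bx -0.0607 by-y0 0.1796 ang 1.0 size 89.0 62.3
slide bx -0.0603 by-y0 0.0896 ang 0.2 size 92.4 62.1
slide bx -0.0597 by-y0 0.0008 ang -0.1 size 94.5 60.5
slide bx -0.0589 by-y0 -0.1449 ang -89.0 size 175.4 96.9
```

View pics/t28z.png

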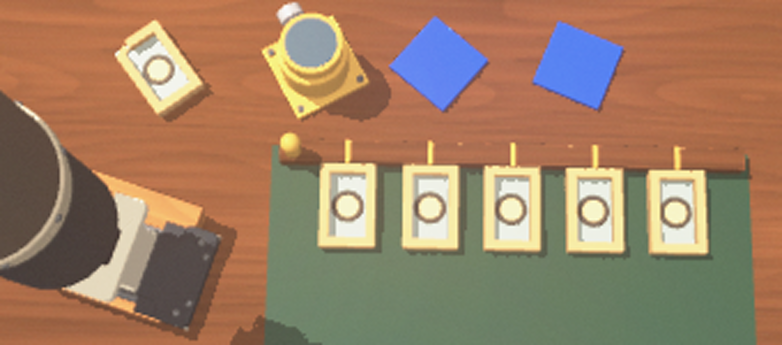

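```bash
python3 -c "
from h import *
print(r.get_state()['time_s']); print(r.close_job())"
```

```text
44.1833
the job is handed in; nothing more can be done
None
```

I finished the layout and handed the job in at 44 s, but no verdict was reported. The lid went onto the bench clear of the box. The box slide went to mark 1 and the four loose slides to marks 2–5, each pressed against the batten until I felt 4–10 N. One loose slide was knocked aside during the run, so I took its neighbour first and put the knocked one on mark 4. The lid then went back on the box.

**Row:** In the last top view, marks 1–3 came out within 1 mm along the batten and 1° of square. Marks 4 and 5 ran together in that measurement, so I have no separate figures for them there. The wrist views taken as I placed them showed both on their marks and square.

**Flushness:** The top view put the slide centres at batten x ≈ -0.060 m against -0.058 m for flush. The visible side walls bias that reading, and I saw no gap.

**Lid:** Its final position was within 1 mm of where it started. It was about 1–3 mm from my box-centre estimates, and I felt it seat before letting go.

**Bystanders:** The filters, lens and chipped frame looked unmoved in the last pictures; I did not measure them.

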